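Sort the weighing-room ware into its trays

TASK

Clear the near part of the bench: put the loose lidded crucible, the two loose weighing bottles and the loose red pipette bulb each into the steel tray that already holds one of its own kind. Stand each one upright on the tray's floor, setting it down gently rather than dropping it, and leave the three pieces already in the trays where they are.

Things in the scene. Friction and masses are not known exactly. Their poses are not given: they have to be found in the camera images.
- tray_crucible: Sizes in mm. a shallow rectangular stainless tray that does not move on the worktop, outside 188 along its x, 118 along its y, walls 18 high and 3 thick, floor 3 thick, so 182 x 112 clear inside. Origin: centre of its underside; x along its length (away from the robot at yaw 0), z up. All three trays are alike; this one is known by the crucible already standing in it, near its far (+x) end; the rest of its floor is free.
- tray_weighing: Sizes in mm. a shallow rectangular stainless tray that does not move on the worktop, outside 188 along its x, 118 along its y, walls 18 high and 3 thick, floor 3 thick, so 182 x 112 clear inside. Origin: centre of its underside; x along its length (away from the robot at yaw 0), z up. All three trays are alike; this one is known by the weighing bottle already standing in it, near its far (+x) end; the rest of its floor is free.
- tray_bulb: Sizes in mm. a shallow rectangular stainless tray that does not move on the worktop, outside 188 along its x, 118 along its y, walls 18 high and 3 thick, floor 3 thick, so 182 x 112 clear inside. Origin: centre of its underside; x along its length (away from the robot at yaw 0), z up. All three trays are alike; this one is known by the pipette bulb already standing in it, near its far (+x) end; the rest of its floor is free.
- set_crucible_mid (a point): Sizes in mm. Already in its tray, to be left as it is, 56 toward the far end from the tray's centre: a white porcelain crucible with its lid on (the lid does not come off): round, 45 wide, 50 high; it narrows to a 24 foot, and is widest (45) at the lid's rim, 36 above its underside, which is the place to grip it; 30 g. Point: on its axis, half-way up (25 above its underside); z axis up along it.
- set_weighing_mid (a point): Sizes in mm. Already in its tray, to be left as it is, 56 toward the far end from the tray's centre: a clear glass weighing bottle with white powder shown in it and a ground-in lid with a knob (lid and bottle are one rigid piece): round, 42 wide at the lid, 40 at the straight body, 62 high; 35 g. Point: on its axis, half-way up (31 above its underside); z axis up along it.
- set_bulb_mid (a point): Sizes in mm. Already in its tray, to be left as it is, 56 toward the far end from the tray's centre: a red rubber pipette bulb (rigid here), a round ball with a narrow neck pointing up: 53 wide at its widest, about 27 above its flat underside, 74 high in all; it may lean by 2 degrees as it stands; 45 g. Point: on its axis, half-way up (37 above its underside); z axis up along it.
- crucible_1_mid (a point): Sizes in mm. To be sorted, standing on the worktop between the three trays and the near edge: a white porcelain crucible with its lid on (the lid does not come off): round, 45 wide, 50 high; it narrows to a 24 foot, and is widest (45) at the lid's rim, 36 above its underside, which is the place to grip it; 30 g. Point: on its axis, half-way up (25 above its underside); z axis up along it.
- weighing_1_mid (a point): Sizes in mm. To be sorted, standing on the worktop between the three trays and the near edge: a clear glass weighing bottle with white powder shown in it and a ground-in lid with a knob (lid and bottle are one rigid piece): round, 42 wide at the lid, 40 at the straight body, 62 high; 35 g. Point: on its axis, half-way up (31 above its underside); z axis up along it.
- weighing_2_mid (a point): Sizes in mm. To be sorted, standing on the worktop between the three trays and the near edge: a clear glass weighing bottle with white powder shown in it and a ground-in lid with a knob (lid and bottle are one rigid piece): round, 42 wide at the lid, 40 at the straight body, 62 high; 35 g. Point: on its axis, half-way up (31 above its underside); z axis up along it.
- bulb_1_mid (a point): Sizes in mm. To be sorted, standing on the worktop between the three trays and the near edge: a red rubber pipette bulb (rigid here), a round ball with a narrow neck pointing up: 53 wide at its widest, about 27 above its flat underside, 74 high in all; it may lean by 2 degrees as it stands; 45 g. Point: on its axis, half-way up (37 above its underside); z axis up along it.

How it is judged (in metres and radians):
At the end, for the whole second after the job is handed in: All four stand upright (tilt < 0.2 rad) on the floor of their own kind's tray (height within 8 mm, centre within 85 mm along and 52 mm across of the tray's centre), released and at rest (< 0.02 m/s, 0.3 rad/s); the three pieces already in trays still upright, within 20 mm of where they were (x of crucible_1_mid in the frame of tray_crucible between -0.085 and 0.085 m and y of crucible_1_mid in the frame of tray_crucible between -0.052 and 0.052 m and z of crucible_1_mid in the frame of tray_crucible between 0.02 and 0.036 m and angle between each of crucible_1_mid, weighing_1_mid, weighing_2_mid, bulb_1_mid, set_crucible_mid, set_weighing_mid, set_bulb_mid's own z axis and vertical below 0.2 rad and linear speed of each of crucible_1, weighing_1, weighing_2, bulb_1 below 0.02 m/s and angular speed of each of crucible_1, weighing_1, weighing_2, bulb_1 below 0.3 rad/s and x of weighing_1_mid in the frame of tray_weighing between -0.085 and 0.085 m and y of weighing_1_mid in the frame of tray_weighing between -0.052 and 0.052 m and z of weighing_1_mid in the frame of tray_weighing between 0.026 and 0.042 m and x of weighing_2_mid in the frame of tray_weighing between -0.085 and 0.085 m and y of weighing_2_mid in the frame of tray_weighing between -0.052 and 0.052 m and z of weighing_2_mid in the frame of tray_weighing between 0.026 and 0.042 m and x of bulb_1_mid in the frame of tray_bulb between -0.085 and 0.085 m and y of bulb_1_mid in the frame of tray_bulb between -0.052 and 0.052 m and z of bulb_1_mid in the frame of tray_bulb between 0.032 and 0.048 m and x of set_crucible_mid in the frame of tray_crucible between -0.085 and 0.085 m and y of set_crucible_mid in the frame of tray_crucible between -0.052 and 0.052 m and z of set_crucible_mid in the frame of tray_crucible between 0.02 and 0.036 m and distance of each of set_crucible_mid, set_weighing_mid, set_bulb_mid from where it was at the start of the episode below 0.02 m and x of set_weighing_mid in the frame of tray_weighing between -0.085 and 0.085 m and y of set_weighing_mid in the frame of tray_weighing between -0.052 and 0.052 m and z of set_weighing_mid in the frame of tray_weighing between 0.026 and 0.042 m and x of set_bulb_mid in the frame of tray_bulb between -0.085 and 0.085 m and y of set_bulb_mid in the frame of tray_bulb between -0.052 and 0.052 m and z of set_bulb_mid in the frame of tray_bulb between 0.032 and 0.048 m); the robot touches nothing.
It fails at once if a piece that already stood in a tray is shifted by more than 20 mm or tipped (distance of any of set_crucible_mid, set_weighing_mid, set_bulb_mid from where it was at the start of the episode above 0.02 m or angle between any of set_crucible_mid, set_weighing_mid, set_bulb_mid's own z axis and vertical above 0.35 rad).
It fails at once if a piece being sorted is dropped (faster than 0.7 m/s, a fall of about 25 mm, with no finger on it) ((contact force between the fingers and crucible_1 below 0.02 N and linear speed of crucible_1 above 0.7 m/s) or (contact force between the fingers and weighing_1 below 0.02 N and linear speed of weighing_1 above 0.7 m/s) or (contact force between the fingers and weighing_2 below 0.02 N and linear speed of weighing_2 above 0.7 m/s) or (contact force between the fingers and bulb_1 below 0.02 N and linear speed of bulb_1 above 0.7 m/s)).
It also fails if it takes over 96 s, if anything falls off the work surface, if the arm or the gripper's body presses on something with over 40 N, if the wrist force passes 120 N, or if a joint passes its speed limit or range.

ROBOT

A 6-joint arm with a two-finger parallel gripper is mounted at the origin on a cart in front of the work surface, level with it; the furniture and walls round the work are solid. World frame = base frame: x ahead of the robot, y to its left, z up, the work surface at z = 0. Lengths are in m, angles in degrees, forces in N, time in s.
With the tool pointing down it reaches from about 0.4 to 0.825 m from the base axis. Payload 7 kg.
Tool frame: the origin (TCP) lies at the very end of the fingers, on their centre line; the grasp point (between the pads) lies 19 mm behind it (ctrl.tcp_to_grasp is the distance from the TCP to the grasp point, in m); z points along the fingers, x is the direction in which the jaws open and shut, and the axes are right-handed (so a half turn about z gives the same grasp; the last joint's range is limited). The gripper opens to 88 mm and grips with 3 to 60 N. Pads are 19 mm wide; open, the fingers measure 130 mm over their backs; the gripper's body (78 mm by 193 mm) begins 47 mm behind the grasp point.
Start: joints at [87.554, 20.546, 0.682, 0, -70.136, -16.507], TCP at [0.219, 0.638, 0.227] pointing down, gripper open.
Joint ranges: [-176.03, 176.03], [-82.01, 121.73], [-58.28, 71.71], [-173.87, 95.51], [-174.79, -0.11], [-173.66, 173.66]. Speed limits (degrees/s): [136.94, 136.94, 172.46, 180, 180, 180].

INTERFACE

Orientations are given as [roll, pitch, yaw] about the fixed x, y, z axes, in that order (R = Rz(yaw) Ry(pitch) Rx(roll)).
In Python, from plant import sensors, vision, ticket, ctrl gives the robot as it stands. The module is installed in compiled form; this text tells all that it offers.
- The arm moves only by the tool drive_tool, never from a script. Its argument "moves" is a list of rows, each a list of 6 numbers: the shift along the tool's x, y, z in units of 0.15 m (1.0 is 0.15 m), then the turn, a rotation vector about the tool's x, y, z in units of 60 degrees (1.0 is 60 degrees). In form: [[dx, dy, dz, rx, ry, rz], ...]. A call has 1 to 8 rows; each row is the pose to reach, as a shift and turn from the pose measured when the call began, along the tool's axes at that moment; what a row does not reach only later rows make up. A row lasts 1/10 s, in which the tool goes at most 50 mm and 8.59 degrees, less where a joint would pass 70% of its speed; a pose out of reach is approached as far as the arm can. A call with a number of a shift or a turn outside -1 to 1 is refused whole. A call with a gripper value outside its range is refused whole. "fingers" is the opening, from -1 (shut) to 1 (fully open), set as the call begins (left out, the last holds). The fingers move at their own pace and stop on an object; the grip force is fixed at half the most. Time passes only in rows, so rows that repeat a pose let the fingers close. It gives the time, the measured TCP pose, the force and the opening at its end, in the units of the state.
- sensors.get_obs(): the state, without advancing time (a new reading comes with each control period).
- vision.snapshot(name): name is "side" or "top" or "wrist"; returns a dict with "pixels" (420x560x3 uint8, red, green, blue), "fx", "fy", "cx", "cy" (pixels), "k1" (the pictures are not rectified: a ray, as slopes to the right and down, at radius r is drawn at 1 + k1 r^2 times it, then the intrinsics apply), "R" (3x3) and "t" (3): a world point X has camera coordinates R X + t. Camera axes: x right, y down, z forward; pixel columns grow to the right and rows downward; lengths in m; the calibration is good to about 2 mm. A picture is of the moment at which its call begins. There is no depth.
- ticket.close_job(): hands the job in, once; it reports no verdict.
The state is a dict: "clock": time; "joint_pos": joint angles; "qvel": joint speeds; "tau": joint torques, N m; "tool_pos": TCP position; "orientation": TCP orientation; "force": force on the tool from outside, world axes, zero at the start; "moment": the same for the moment, N m; "opening": finger opening in m.
Only numpy, scipy, OpenCV 4.12 (cv2) and the standard library are available. Lean on these libraries where they do the work, as an engineer would, in place of code of your own. Each camera call takes 0.05 s, during which the arm holds its last target.

## Working session

There is one attempt and no reset: what is moved stays moved. The work goes in short steps, Python scripts to look and compute and a tool call to move; the robot and the scene stay as the last step left them, time stands still between calls to the robot, and variables do not carry over. Pictures are saved under pics/ and viewed, and the job is handed in when it is done.

Besides the shell and the picture viewer there is one more tool, called after "Call:" as name(argument=value, ...) on one line, values as JSON. drive_tool: Moves the arm, as the interface text tells. Shifts and turns lie within -1 to 1; 1 stands for 0.15 m of shift or 60 degrees of turn. Its arguments: {"type":"object","properties":{"moves":{"type":"array"},"fingers":{"type":"number"}},"required":["moves"]}

```bash
mkdir -p pics; python3 - <<'E'
from plant import sensors, vision, ctrl
import cv2,pickle
o=sensors.get_obs()
print(o['clock'],o['tool_pos'],o['orientation'],o['opening'],ctrl.tcp_to_grasp)
for n in ['top','side','wrist']:
    s=vision.snapshot(n); pickle.dump(s,open(f'pics/{n}0.pkl','wb'))
    cv2.imwrite(f'pics/{n}0.png',cv2.cvtColor(s['pixels'],cv2.COLOR_RGB2BGR))
    print(n,s['fx'],s['cx'],s['cy'],s['k1'],(-s['R'].T@s['t']).round(3),s['R'].round(3).tolist())
E
```

```text
0.0 [0.21910929 0.63795373 0.22563869] [-1.79992636e+02 -9.26955971e-02 -1.08961304e+02] 0.0878009963142202 0.0188
top 428.0669019144728 282.6296670875556 207.26233313372754 -0.12100949070774263 [0.405 0.176 0.896] [[-0.028, -1.0, 0.006], [-0.984, 0.027, -0.176], [0.176, -0.011, -0.984]]
side 412.4788658391772 280.16725940698046 204.04332183931112 0.013794306201535768 [ 0.383 -0.585  0.576] [[0.973, -0.23, -0.017], [-0.142, -0.538, -0.831], [0.182, 0.811, -0.556]]
wrist 351.0882801914562 281.23235407057496 208.42161047168597 0.015210406708114337 [0.281 0.616 0.384] [[-0.325, -0.946, 0.001], [-0.917, 0.315, 0.245], [-0.232, 0.079, -0.969]]
```

View pics/top0.png

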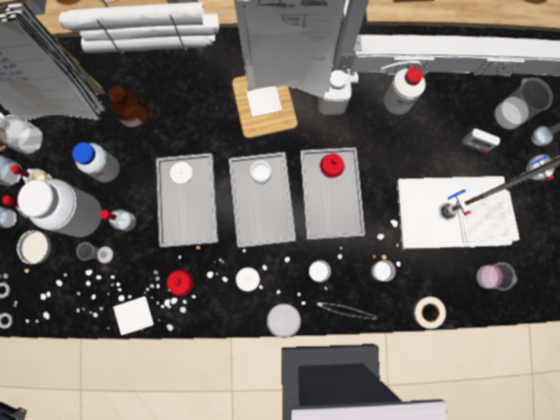

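View pics/side0.png

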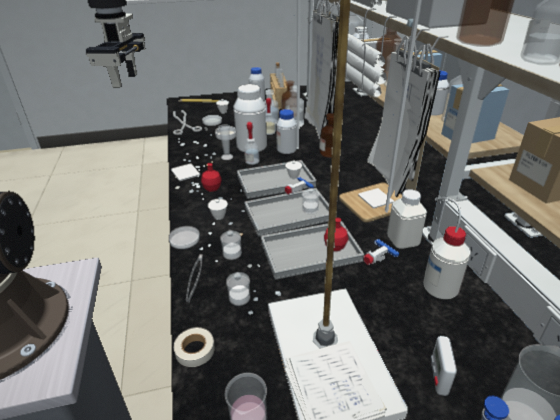

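View pics/wrist0.png

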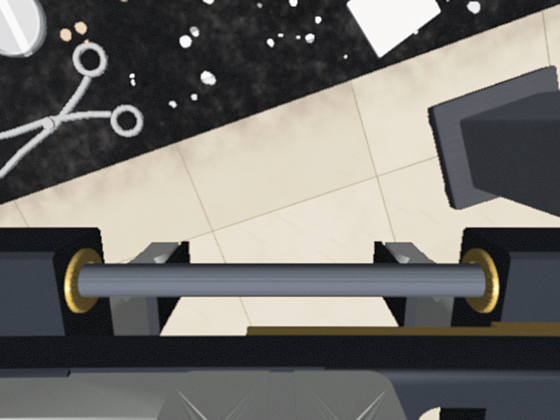

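```bash
cat > h.py <<'E'
import numpy as np,cv2,pickle
def ray(s,u,v):
    K=np.array([[s['fx'],0,s['cx']],[0,s['fy'],s['cy']],[0,0,1.]])
    p=cv2.undistortPoints(np.array([[[u,v]]],float),K,np.array([s['k1'],0,0,0]))[0,0]
    return -s['R'].T@s['t'], s['R'].T@np.array([p[0],p[1],1])
def at(s,u,v,z):
    c,d=ray(s,u,v); return c+d*(z-c[2])/d[2]
def proj(s,X):
    c=s['R']@np.array(X)+s['t'];p=c[:2]/c[2];p=p*(1+s['k1']*(p@p));return p[0]*s['fx']+s['cx'],p[1]*s['fy']+s['cy']
def tri(obs):
    A=np.zeros((3,3));b=np.zeros(3);L=[]
    for s,u,v in obs:
        c,d=ray(s,u,v);d=d/np.linalg.norm(d);P=np.eye(3)-np.outer(d,d);A+=P;b+=P@c;L.append((c,P))
    X=np.linalg.solve(A,b);return X,[np.linalg.norm(P@(X-c)) for c,P in L]
def load(n): return pickle.load(open(f'pics/{n}.pkl','rb'))
def snap(n,k):
    from plant import vision
    s=vision.snapshot(n);pickle.dump(s,open(f'pics/{n}{k}.pkl','wb'));cv2.imwrite(f'pics/{n}{k}.png',s['pixels'][:,:,::-1]);return s
def crop(s,x0,y0,x1,y1,k,name):
    im=s['pixels'][y0:y1,x0:x1,::-1];im=cv2.resize(im,None,fx=k,fy=k,interpolation=cv2.INTER_CUBIC)
    for x in range((x0//20+1)*20,x1,20): cv2.line(im,((x-x0)*k,0),((x-x0)*k,6),(0,255,255),1);cv2.putText(im,str(x),((x-x0)*k-8,16),0,.35,(0,255,255),1)
    for y in range((y0//20+1)*20,y1,20): cv2.line(im,(0,(y-y0)*k),(6,(y-y0)*k),(0,255,255),1);cv2.putText(im,str(y),(8,(y-y0)*k+4),0,.35,(0,255,255),1)
    cv2.imwrite(f'pics/{name}.png',im)
E
python3 - <<'E'
from h import *
t=load('top0');s=load('side0')
crop(t,140,140,410,330,3-1+0,'c1') if 0 else crop(t,145,140,405,320,3,'c1')
crop(s,165,140,405,320,3,'c2')
E
```

```text
(no output)
```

View pics/c1.png

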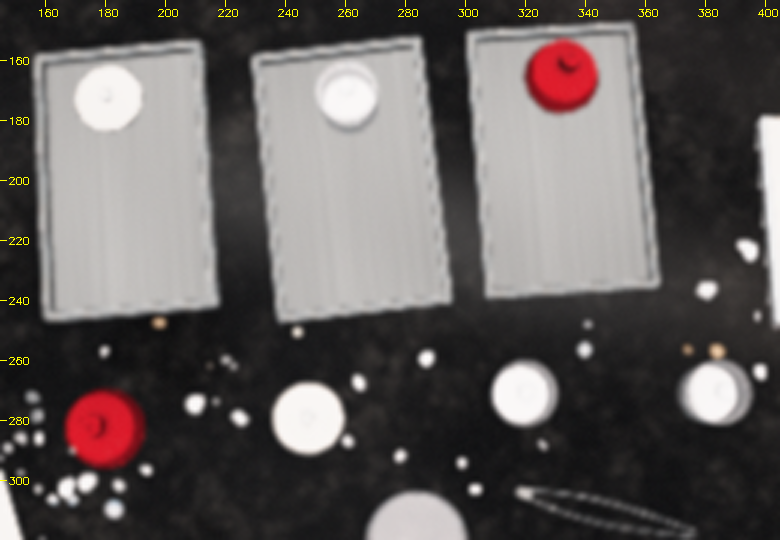

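View pics/c2.png

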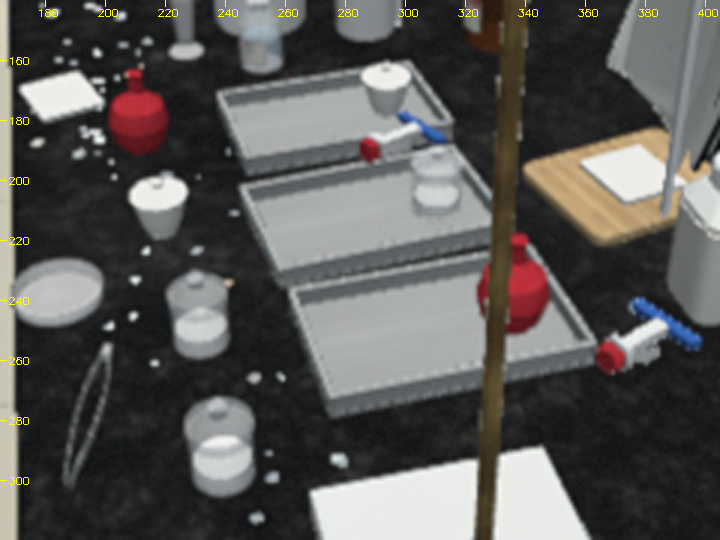

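```bash
python3 - <<'E'
from h import *
np.set_printoptions(precision=4,suppress=True)
t=load('top0');s=load('side0')
print('cruc top',at(t,247.7,279.3,.036),'side knob',at(s,217,199,.05), at(s,217,218,0))
print('bulb',at(t,180,283,.030),at(s,210.5,181,.027))
print('w1(mid)',at(t,319,271,.055),at(s,231.5,256,.003))
print('w2(R)',at(t,382,270.5,.055),at(s,239,301,.003))
print('setb',at(t,332,165,.03),at(s,337,236,.03));print('setw',at(t,260.5,172,.055),at(s,311.5,211,.003));print('setc',at(t,181,172.5,.039),at(s,293,177,.003))
for nm,c in dict(c=[(156.5,158.5),(213,154),(218,242),(160,247)],w=[(229,159),(286,153),(296,241),(237.5,247.5)],b=[(301,151),(356,148),(365,236),(307,239)]).items():
    P=np.array([at(t,*q,.018)[:2] for q in c]);m=P.mean(0)
    dx=(P[0]+P[1]-P[2]-P[3])/2;print(nm,m,np.linalg.norm(dx),np.linalg.norm(P[0]-P[1]),np.degrees(np.arctan2(dx[1],dx[0])))
E
```

```text
cruc top [0.415  0.2398 0.036 ] side knob [0.4173 0.2421 0.05  ] [0.4116 0.2365 0.    ]
bulb [0.4106 0.3768 0.03  ] [0.4114 0.3699 0.027 ]
w1(mid) [0.4269 0.0991 0.055 ] [0.4265 0.0863 0.003 ]
w2(R) [ 0.4237 -0.0251  0.055 ] [ 0.423  -0.0431  0.003 ]
setb [0.6468 0.0601 0.03  ] [0.6513 0.0628 0.03  ]
setw [0.6289 0.2093 0.055 ] [0.6381 0.203  0.003 ]
setc [0.637  0.3752 0.039 ] [0.6368 0.3742 0.003 ]
c [0.5837 0.3672] 0.18990081222061556 0.12251264254473226 3.4345540059536632
w [0.5798 0.2086] 0.18943723515583688 0.12225051908094953 4.753033692144855
b [0.5901 0.0608] 0.18964337514108043 0.11877878624034628 1.9602823519188888
```

```bash
python3 - <<'E'
from h import *
t=load('top0');s=load('side0')
crop(t,420,140,560,260,5,'c3');crop(s,260,140,420,280,4,'c4')
print(at(t,449,211,.0),at(s,326,340,0))
for a,b in [((457,195),(307,182)),((463,205),(378,247)),((457,195),(378,247)),((463,205),(307,182))]: print(tri([(t,*a),(s,*b)]))
E
```

```text
[ 0.54693779 -0.19455339  0.        ] [ 0.55218461 -0.16274797  0.        ]
(array([ 0.53043202, -0.09738898,  0.27315444]), [np.float64(0.0024948602907755436), np.float64(0.0024948602907755774)])
(array([ 0.57286522, -0.16264958,  0.18536705]), [np.float64(0.046883928556604705), np.float64(0.04688392855660492)])
(array([ 0.58580569, -0.1541203 ,  0.17670461]), [np.float64(0.039644606153949866), np.float64(0.039644606153949574)])
(array([ 0.52099508, -0.10531016,  0.27716246]), [np.float64(0.009439427101976278), np.float64(0.009439427101976202)])
```

View pics/c3.png

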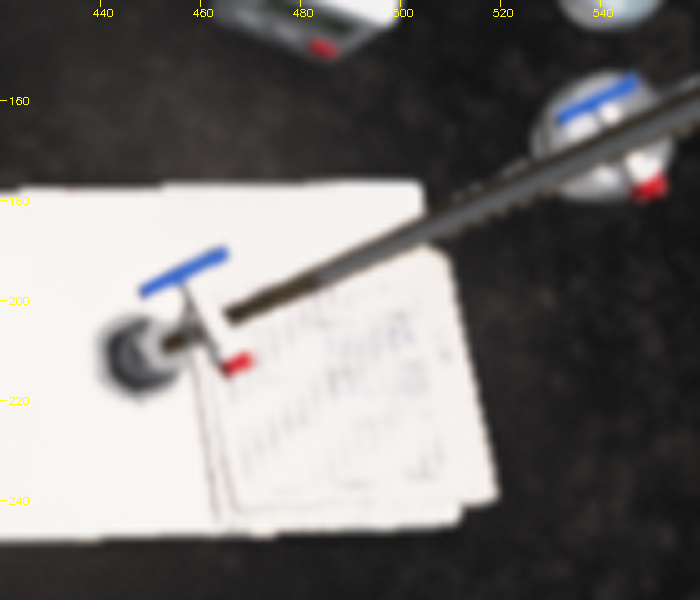

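```bash
python3 - <<'E'
from h import *
t=load('top0');s=load('side0')
for a,b in [((466,213),(288,189)),((456,194),(305,182)),((550,177),(288,189)),((550,177),(368,258)),((466,213),(368,258)),((540,160),(387,247))]: print(a,b,tri([(t,*a),(s,*b)]))
E
```

```text
(466, 213) (288, 189) (array([ 0.50094423, -0.10843699,  0.27314243]), [np.float64(0.001105365510180199), np.float64(0.0011053655101802408)])
(456, 194) (305, 182) (array([ 0.53002953, -0.09559073,  0.27283054]), [np.float64(0.0004544858310578248), np.float64(0.00045448583105747953)])
(550, 177) (288, 189) (array([ 0.50728029, -0.20286413,  0.34020814]), [np.float64(0.029464353701116525), np.float64(0.02946435370111635)])
(550, 177) (368, 258) (array([ 0.55568391, -0.26264253,  0.26520729]), [np.float64(0.00031551665079912586), np.float64(0.0003155166507989087)])
(466, 213) (368, 258) (array([ 0.55821279, -0.16954541,  0.17476332]), [np.float64(0.04463063238633811), np.float64(0.04463063238633829)])
(540, 160) (387, 247) (array([ 0.58470314, -0.24961083,  0.26458624]), [np.float64(0.0006838532491274203), np.float64(0.0006838532491276407)])
```

View pics/c4.png

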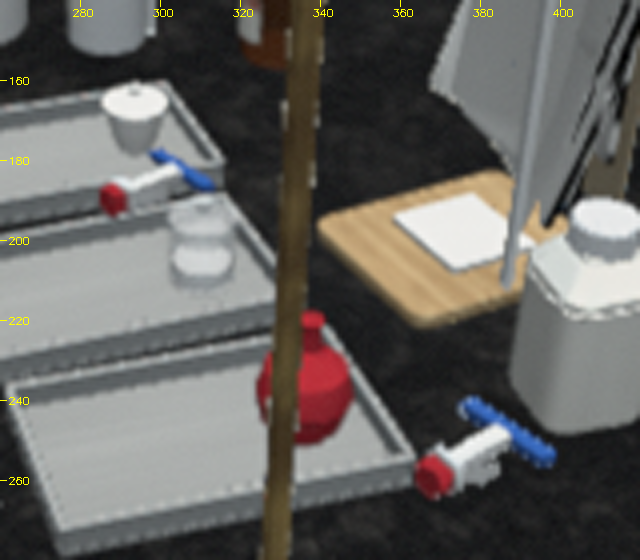

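```bash
cat > ov.py <<'E'
from h import *
def ring(im,s,x,y,z,r,k,x0,y0,col):
    p=[proj(s,(x+r*np.cos(a),y+r*np.sin(a),z)) for a in np.linspace(0,2*np.pi,40)]
    p=((np.array(p)+.5-[x0,y0])*k).astype(int);cv2.polylines(im,[p],True,col,1)
W=[(0,.02),(.04,.02),(.05,.021)];C=[(0,.012),(.036,.0225)];B=[(.027,.0265),(.072,.007)]
def over(s,obs,x0,y0,x1,y1,k,name):
    im=cv2.resize(s['pixels'][y0:y1,x0:x1,::-1],None,fx=k,fy=k,interpolation=cv2.INTER_CUBIC)
    for x,y,z0,m in obs:
        for (z,r),c in zip(m,[(0,255,0),(255,255,0),(255,0,255)]): ring(im,s,x,y,z+z0,r,k,x0,y0,c)
    cv2.imwrite(f'pics/{name}.png',im)
E
python3 - <<'E'
from ov import *
np.set_printoptions(precision=4,suppress=True)
t=load('top0');s=load('side0')
print('w1',at(t,318.5,271,.022),at(s,231.5,252,.01)); print('w2',at(t,381,271,.022),at(s,239,301,.003)); print('setw',at(t,261,172,.022+.003))
print('flask',at(t,122,222,0),at(s,261,156,0))
obs=[(.415,.239,0,C),(.411,.373,0,B),(.426,.093,0,W),(.424,-.036,0,W),(.637,.375,.003,C),(.634,.208,.003,W),(.648,.061,.003,B)]
over(t,obs,145,140,405,320,3,'o1');over(s,obs,185,140,375,320,4,'o2')
E
```

```text
w1 [0.4278 0.0971 0.022 ] [0.4277 0.0909 0.01  ]
w2 [ 0.4235 -0.0308  0.022 ] [ 0.423  -0.0431  0.003 ]
setw [0.6369 0.2094 0.025 ]
flask [0.5421 0.5113 0.    ] [0.5765 0.5279 0.    ]
```

View pics/o1.png

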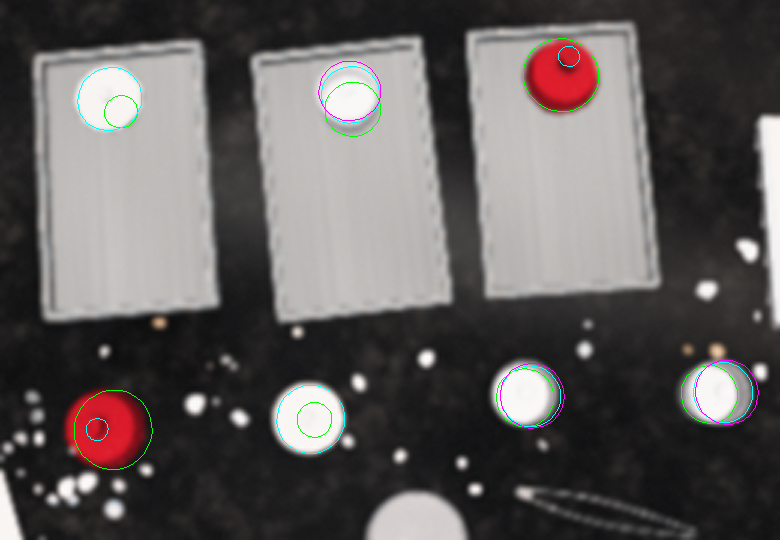

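View pics/o2.png

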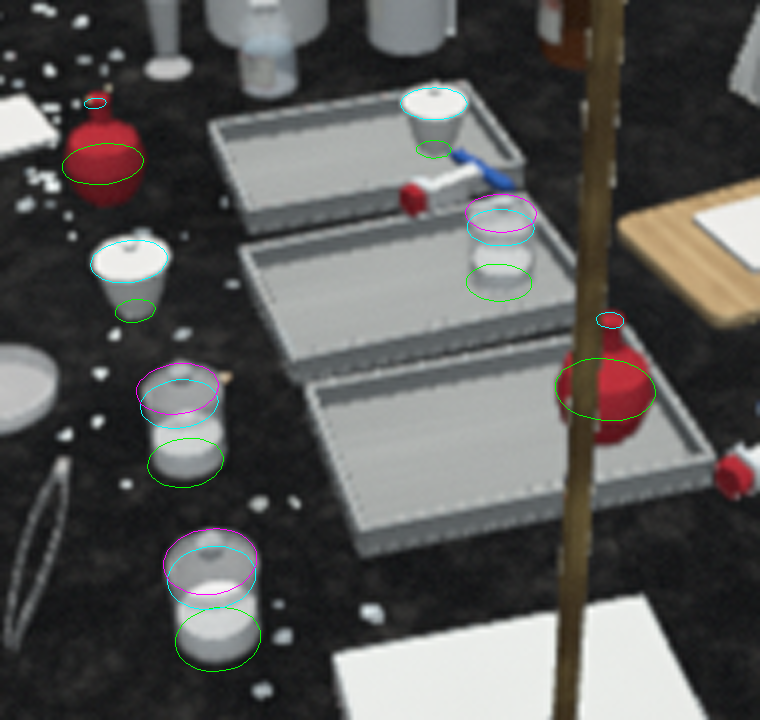

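```bash
cat > g.py <<'E'
import sys,numpy as np
from plant import sensors
from scipy.spatial.transform import Rotation as R
o=sensors.get_obs()
x,y,z,yaw=map(float,sys.argv[1:5])
M=R.from_euler('xyz',o['orientation'],degrees=True);G=R.from_euler('xyz',[180,0,yaw],degrees=True)
d=M.inv().apply(np.array([x,y,z])-o['tool_pos'])/.15
r=np.degrees((M.inv()*G).as_rotvec())/60
print(o['clock'],o['tool_pos'].round(4),np.round(o['orientation'],1),o['opening'],'F',np.round(o['force'],2));print('move',d.round(3),r.round(3))
E
python3 g.py .4125 .3775 .15 -90;python3 g.py .32 .51 .2 -90
```

```text
0.15 [0.2192 0.638  0.2258] [-1.80e+02 -1.00e-01 -1.09e+02] 0.08742761889640514 F [ 0.09 -0.28  0.81]
move [ 1.223 -1.783  0.507] [ 0.    -0.001 -0.316]
0.15 [0.2192 0.638  0.2258] [-1.80e+02 -1.00e-01 -1.09e+02] 0.08742761889640514 F [ 0.09 -0.28  0.81]
move [ 0.589 -0.913  0.173] [ 0.    -0.001 -0.316]
```

Call:
drive_tool(moves=[[0.12,-0.18,0.03,0,0,-0.06],[0.24,-0.36,0.07,0,0,-0.12],[0.36,-0.55,0.1,0,0,-0.19],[0.48,-0.73,0.14,0,0,-0.25],[0.59,-0.91,0.17,0,0,-0.316],[0.59,-0.91,0.17,0,0,-0.316]], fingers=1)

```text
clock: 0.75
tool_pos: [0.3209, 0.5068, 0.1998]
orientation: [179.9, -0.2, -90.0]
force: [-0.4, 0.0, -0.4]
opening: 0.0876
```

```bash
python3 g.py .4125 .3775 .15 -90
```

```text
0.75 [0.3209 0.5068 0.1998] [179.9  -0.2 -90. ] 0.08755675310501196 F [-0.36  0.01 -0.39]
move [ 0.86  -0.611  0.334] [ 0.001 -0.003 -0.   ]
```

Call:
drive_tool(moves=[[0.2,-0.14,0.08,0,0,0],[0.4,-0.28,0.16,0,0,0],[0.6,-0.43,0.24,0,0,0],[0.8,-0.57,0.32,0,0,0],[0.86,-0.611,0.334,0,0,0],[0.86,-0.611,0.334,0,0,0]])

```text
clock: 1.35
tool_pos: [0.413, 0.3763, 0.1496]
orientation: [179.9, -0.2, -90.2]
force: [-0.6, 0.4, 1.2]
opening: 0.0876
```

```bash
python3 - <<'E'
from ov import *
t=snap('top',1);s=snap('side',1);w=snap('wrist',1)
crop(t,100,200,320,350,3,'t1')
obs=[(.4125,.3775,0,B),(.4155,.24,0,C)]
over(s,obs,150,100,310,240,5,'s1');over(w,obs,0,0,560,420,1,'w1')
E
python3 g.py .4125 .3775 .01 -90
```

```text
1.5 [0.4124 0.3786 0.1504] [ 1.8e+02 -1.0e-01 -9.0e+01] 0.08807345404927618 F [-0.29  0.92  0.58]
move [ 0.005 -0.001  0.936] [ 0.001 -0.002 -0.   ]
```

View pics/s1.png

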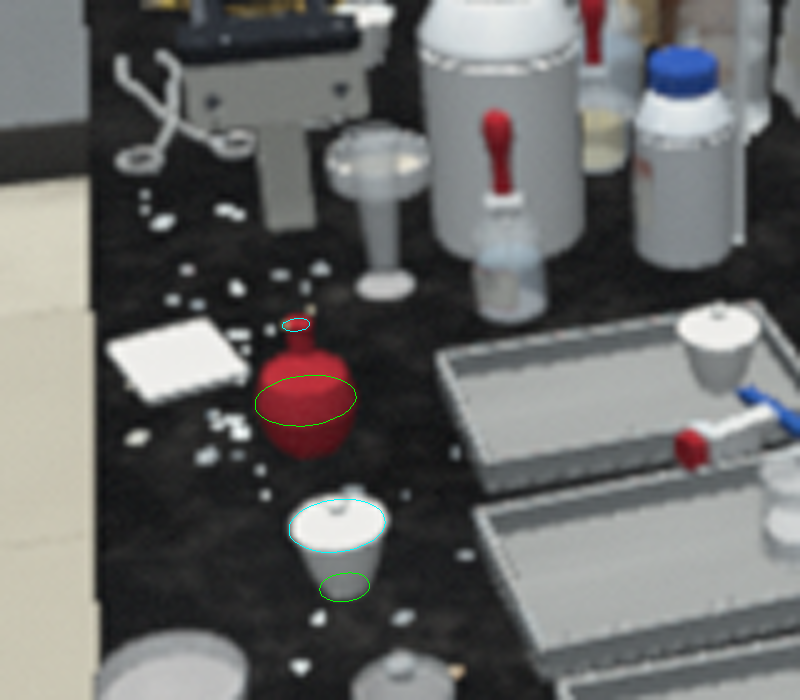

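View pics/w1.png

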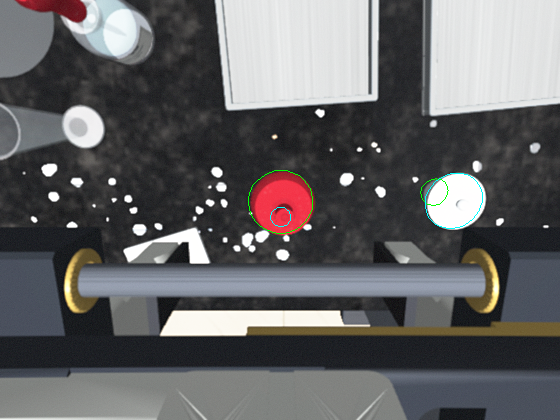

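View pics/t1.png

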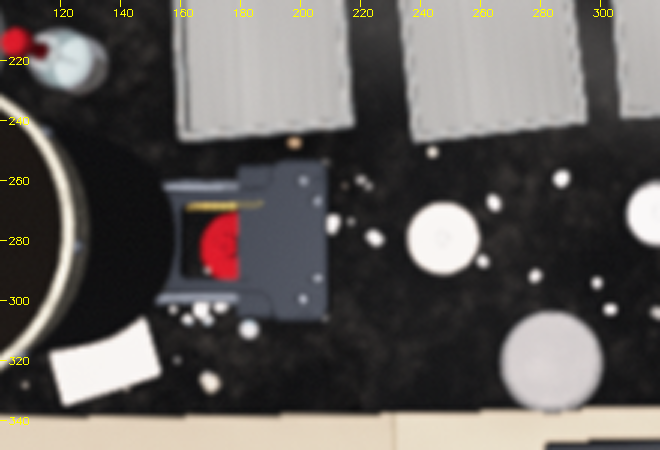

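Call:
drive_tool(moves=[[0.005,0,0.2,0,0,0],[0.005,0,0.4,0,0,0],[0.005,0,0.6,0,0,0],[0.005,0,0.75,0,0,0],[0.005,0,0.85,0,0,0],[0.005,0,0.916,0,0,0],[0.005,0,0.916,0,0,0]])

```text
clock: 2.2
tool_pos: [0.4116, 0.3779, 0.012]
orientation: [179.9, -0.2, -89.9]
force: [0.3, 0.6, 1.0]
opening: 0.0875
```

Call:
drive_tool(moves=[[0,0,0,0,0,0],[0,0,0,0,0,0],[0,0,0,0,0,0],[0,0,0,0,0,0],[0,0,0,0,0,0],[0,0,0,0,0,0]], fingers=-1)

```text
clock: 2.8
tool_pos: [0.4118, 0.3779, 0.0124]
orientation: [179.9, -0.2, -90.0]
force: [-0.7, -0.6, 3.0]
opening: 0.0504
```

Call:
drive_tool(moves=[[0,0,0,0,0,0],[0,0,-0.03,0,0,0],[0,0,-0.1,0,0,0],[0,0,-0.2,0,0,0],[0,0,-0.2,0,0,0]])

```text
clock: 3.3
tool_pos: [0.4127, 0.3794, 0.0449]
orientation: [-179.9, -0.0, -89.9]
force: [0.9, 1.1, -0.8]
opening: 0.0506
```

```bash
python3 - <<'E'
from ov import *
s=snap('side',2);w=snap('wrist',2);
crop(s,150,60,310,200,5,'s2')
E
python3 g.py .56 .060 .13 -45
```

```text
3.4 [0.4119 0.3784 0.0431] [ 1.8e+02 -1.0e-01 -9.0e+01] 0.05052324998037189 F [-0.18 -0.02 -1.35]
move [ 2.125 -0.985 -0.575] [ 0.001 -0.002 -0.749]
```

View pics/s2.png

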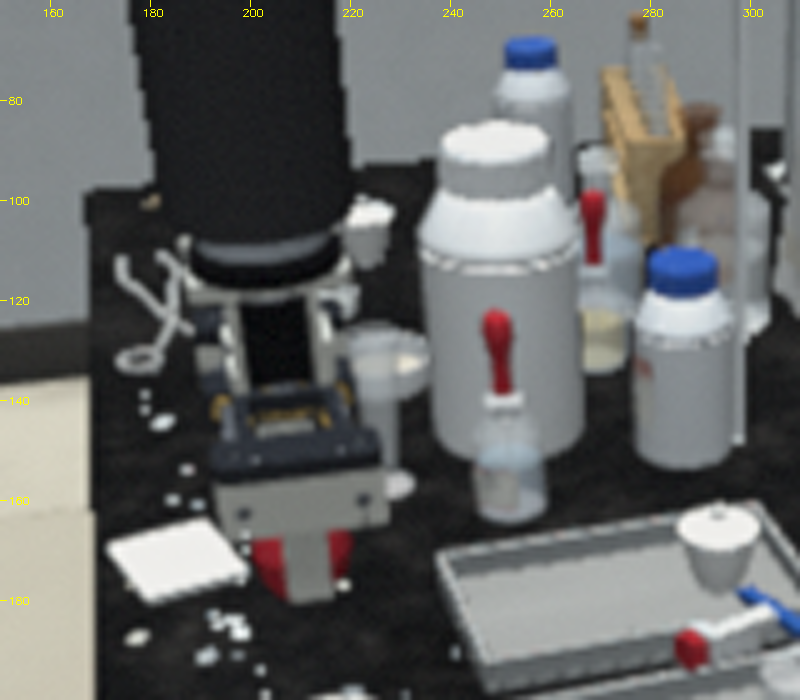

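View pics/wrist2.png

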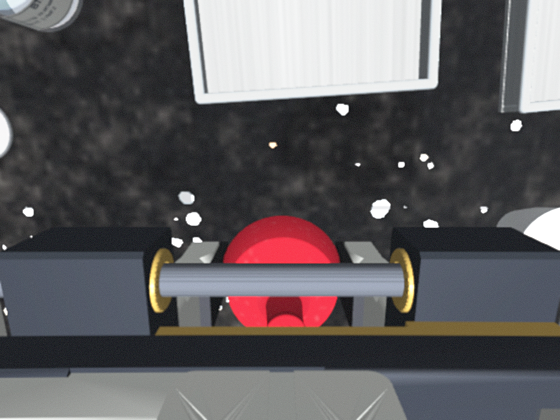

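Call:
drive_tool(moves=[[0,0,-0.2,0,0,0],[0.05,-0.03,-0.4,0,0,-0.05],[0.2,-0.1,-0.575,0,0,-0.1],[0.4,-0.2,-0.575,0,0,-0.15],[0.6,-0.3,-0.575,0,0,-0.22],[0.8,-0.4,-0.575,0,0,-0.28],[0.9,-0.45,-0.575,0,0,-0.3],[0.9,-0.45,-0.575,0,0,-0.3]])

```text
clock: 4.2
tool_pos: [0.4798, 0.2415, 0.129]
orientation: [179.9, -0.1, -72.1]
force: [-0.6, 0.5, 0.5]
opening: 0.0507
```

```bash
python3 g.py .56 .060 .13 -45
```

```text
4.2 [0.4798 0.2415 0.129 ] [ 1.799e+02 -1.000e-01 -7.210e+01] 0.0507101020761731 F [-0.62  0.48  0.5 ]
move [ 1.316 -0.136 -0.004] [ 0.003 -0.002 -0.451]
```

Call:
drive_tool(moves=[[0.18,-0.02,0,0,0,-0.07],[0.36,-0.04,0,0,0,-0.15],[0.54,-0.06,0,0,0,-0.22],[0.72,-0.08,0,0,0,-0.3],[0.88,-0.09,0,0,0,-0.38],[1,-0.1,0,0,0,-0.45],[1,-0.1,0,0,0,-0.45]])

```text
clock: 4.9
tool_pos: [0.5403, 0.1023, 0.1288]
orientation: [179.8, -0.0, -45.1]
force: [0.1, -0.1, -0.2]
opening: 0.0504
```

```bash
python3 g.py .56 .060 .035 -45; python3 - <<'E'
from ov import *
s=snap('side',3);t=snap('top',3)
E
```

```text
4.9 [0.5403 0.1023 0.1288] [179.8  -0.  -45.1] 0.050426989779678244 F [ 0.06 -0.12 -0.21]
move [0.292 0.104 0.626] [ 0.004 -0.001 -0.002]
```

View pics/side3.png

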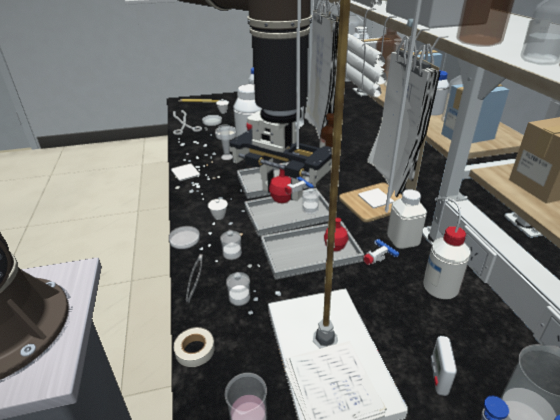

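Call:
drive_tool(moves=[[0.15,0.05,0.05,0,0,0],[0.292,0.104,0.15,0,0,0],[0.292,0.104,0.3,0,0,0],[0.292,0.104,0.45,0,0,0],[0.292,0.104,0.56,0,0,0],[0.292,0.104,0.626,0,0,0],[0.292,0.104,0.626,0,0,0]])

```text
clock: 5.7
tool_pos: [0.5586, 0.0618, 0.0338]
orientation: [179.7, 0.0, -45.2]
force: [-0.1, 0.6, -0.8]
opening: 0.0504
```

```bash
python3 g.py .56 .060 .0158 -45; python3 - <<'E'
from ov import *
s=snap('side',4);t=snap('wrist',4)
crop(s,225,120,395,280,4,'s4')
E
```

```text
5.7 [0.5586 0.0618 0.0338] [179.7   0.  -45.2] 0.05035968270849649 F [-0.13  0.56 -0.8 ]
move [0.015 0.001 0.12 ] [ 0.006  0.    -0.003]
```

View pics/s4.png

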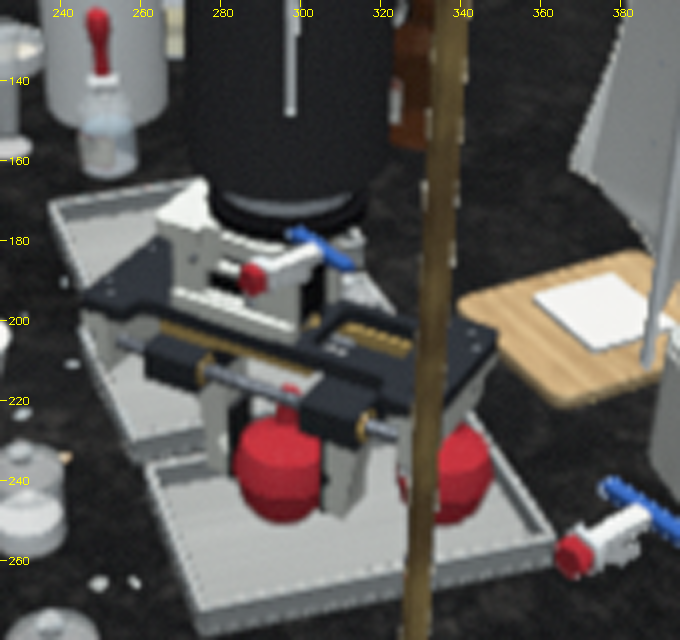

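View pics/wrist4.png

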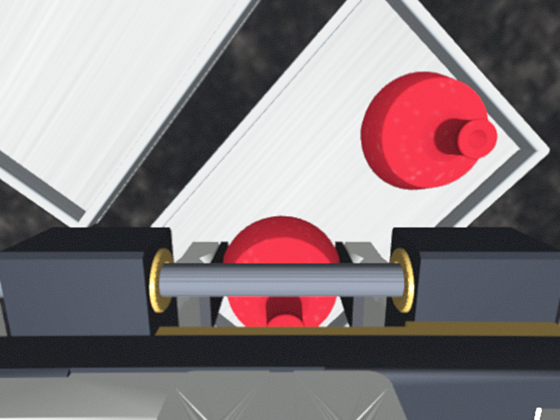

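Call:
drive_tool(moves=[[0.015,0,0.03,0,0,0],[0.015,0,0.06,0,0,0],[0.015,0,0.09,0,0,0],[0.015,0,0.11,0,0,0],[0.015,0,0.12,0,0,0],[0.015,0,0.12,0,0,0]])

```text
clock: 6.4
tool_pos: [0.5613, 0.0602, 0.0173]
orientation: [179.8, -0.1, -45.2]
force: [0.5, 0.1, -0.6]
opening: 0.0505
```

Call:
drive_tool(moves=[[0,0,0.005,0,0,0],[0,0,0.01,0,0,0],[0,0,0.01,0,0,0]])

```text
clock: 6.7
tool_pos: [0.5613, 0.0602, 0.0158]
orientation: [179.8, -0.0, -45.2]
force: [0.5, 0.4, -1.3]
opening: 0.0505
```

Call:
drive_tool(moves=[[0,0,0.005,0,0,0],[0,0,0.01,0,0,0],[0,0,0.01,0,0,0]])

```text
clock: 7.0
tool_pos: [0.5615, 0.0604, 0.0153]
orientation: [179.8, -0.1, -45.2]
force: [-3.4, 0.3, 10.3]
opening: 0.0505
```

Call:
drive_tool(moves=[[0,0,0,0,0,0],[0,0,0,0,0,0],[0,0,0,0,0,0],[0,0,0,0,0,0]], fingers=0.55)

```text
clock: 7.4
tool_pos: [0.5615, 0.0603, 0.0152]
orientation: [179.8, -0.1, -45.2]
force: [0.2, 0.8, -0.2]
opening: 0.0677
```

Call:
drive_tool(moves=[[0,0,-0.1,0,0,0],[0,0,-0.25,0,0,0],[0,0,-0.45,0,0,0],[0,0,-0.7,0,0,0],[0,0,-0.95,0,0,0],[0,0,-0.95,0,0,0]])

```text
clock: 8.0
tool_pos: [0.5648, 0.0617, 0.1632]
orientation: [-179.7, -0.3, -45.1]
force: [0.2, -0.7, -0.0]
opening: 0.0676
```

```bash
python3 - <<'E'
from ov import *
s=snap('side',5);t=snap('wrist',5)
crop(s,225,120,395,280,4,'s5')
E
python3 g.py .4155 .239 .15 -90
python3 g.py .48 .15 .15 -90
```

```text
8.1 [0.5621 0.061  0.1585] [ 1.799e+02 -1.000e-01 -4.520e+01] 0.06791479293248957 F [-0.81  1.22 -0.53]
move [-1.53  -0.144  0.054] [ 0.001 -0.002  0.747]
8.1 [0.5621 0.061  0.1585] [ 1.799e+02 -1.000e-01 -4.520e+01] 0.06791479293248957 F [-0.81  1.22 -0.53]
move [-0.806 -0.03   0.055] [ 0.001 -0.002  0.747]
```

View pics/s5.png

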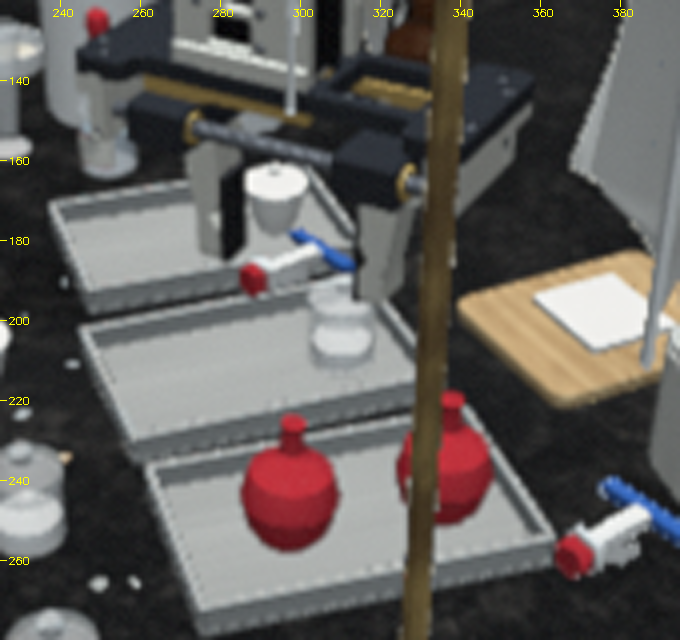

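View pics/wrist5.png

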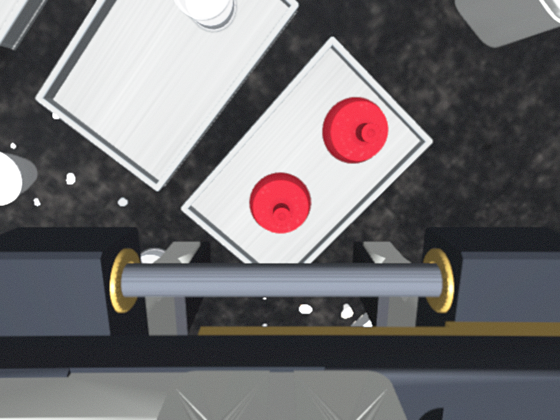

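Call:
drive_tool(moves=[[-0.14,0,0.01,0,0,0.1],[-0.28,-0.01,0.02,0,0,0.22],[-0.42,-0.01,0.03,0,0,0.35],[-0.56,-0.02,0.04,0,0,0.48],[-0.7,-0.03,0.05,0,0,0.61],[-0.806,-0.03,0.055,0,0,0.747],[-0.806,-0.03,0.055,0,0,0.747]], fingers=1)

```text
clock: 8.8
tool_pos: [0.4783, 0.1503, 0.1487]
orientation: [179.9, -0.2, -90.1]
force: [0.3, 0.2, 0.6]
opening: 0.0877
```

```bash
python3 g.py .4155 .239 .12 -90
```

```text
8.8 [0.4783 0.1503 0.1487] [179.9  -0.2 -90.1] 0.08772299701947545 F [0.29 0.24 0.63]
move [-0.591  0.419  0.19 ] [ 0.002 -0.003 -0.002]
```

Call:
drive_tool(moves=[[-0.15,0.1,0.04,0,0,0],[-0.3,0.21,0.08,0,0,0],[-0.45,0.32,0.13,0,0,0],[-0.55,0.39,0.17,0,0,0],[-0.591,0.419,0.19,0,0,0],[-0.591,0.419,0.19,0,0,0]])

```text
clock: 9.4
tool_pos: [0.4151, 0.2388, 0.119]
orientation: [179.8, -0.3, -89.9]
force: [0.4, 0.3, -0.5]
opening: 0.0874
```

```bash
python3 - <<'E'
from ov import *
w=snap('wrist',6)
over(w,[(.4155,.239,0,C),(.427,.0955,0,W)],0,0,560,420,1,'w6')
E
python3 g.py .4155 .239 .018 -90
```

```text
9.45 [0.4155 0.2386 0.1194] [179.8  -0.3 -90. ] 0.08766946558086423 F [-1.05 -0.18  0.06]
move [-0.006 -0.002  0.676] [ 0.003 -0.004  0.   ]
```

View pics/w6.png

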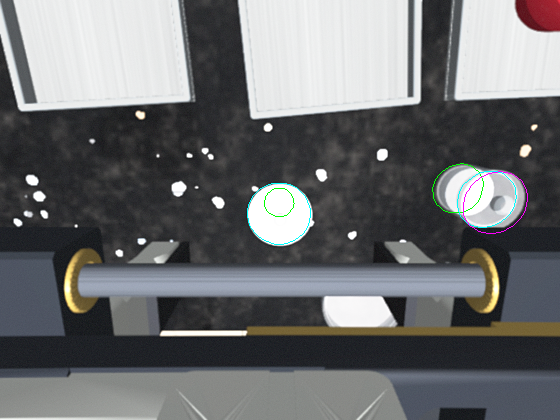

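Call:
drive_tool(moves=[[-0.006,0,0.15,0,0,0],[-0.006,0,0.3,0,0,0],[-0.006,0,0.45,0,0,0],[-0.006,0,0.56,0,0,0],[-0.006,0,0.64,0,0,0],[-0.006,0,0.68,0,0,0],[-0.006,0,0.68,0,0,0]])

```text
clock: 10.15
tool_pos: [0.4154, 0.2381, 0.0168]
orientation: [179.8, -0.3, -90.0]
force: [-1.4, -0.8, 0.4]
opening: 0.0874
```

Call:
drive_tool(moves=[[0,0,0,0,0,0],[0,0,0,0,0,0],[0,0,0,0,0,0],[0,0,0,0,0,0],[0,0,0,0,0,0],[0,0,0,0,0,0],[0,0,0,0,0,0]], fingers=-1)

```text
clock: 10.85
tool_pos: [0.4155, 0.2381, 0.0169]
orientation: [179.8, -0.3, -90.0]
force: [0.1, 0.3, 1.1]
opening: 0.0413
```

Call:
drive_tool(moves=[[0,0,-0.03,0,0,0],[0,0,-0.1,0,0,0],[0,0,-0.2,0,0,0],[0,0,-0.2,0,0,0]])

```text
clock: 11.25
tool_pos: [0.4166, 0.2395, 0.0492]
orientation: [179.9, -0.2, -90.0]
force: [0.5, 0.1, -0.1]
opening: 0.0413
```

```bash
python3 - <<'E'
from ov import *
s=snap('side',7)
crop(s,150,100,310,240,5,'s7')
E
python3 g.py .547 .368 .12 -45
```

```text
11.3 [0.4162 0.2391 0.0483] [179.9  -0.2 -90. ] 0.04137777950738164 F [0.42 0.3  0.6 ]
move [-0.857 -0.872 -0.483] [ 0.003 -0.003 -0.749]
```

View pics/s7.png

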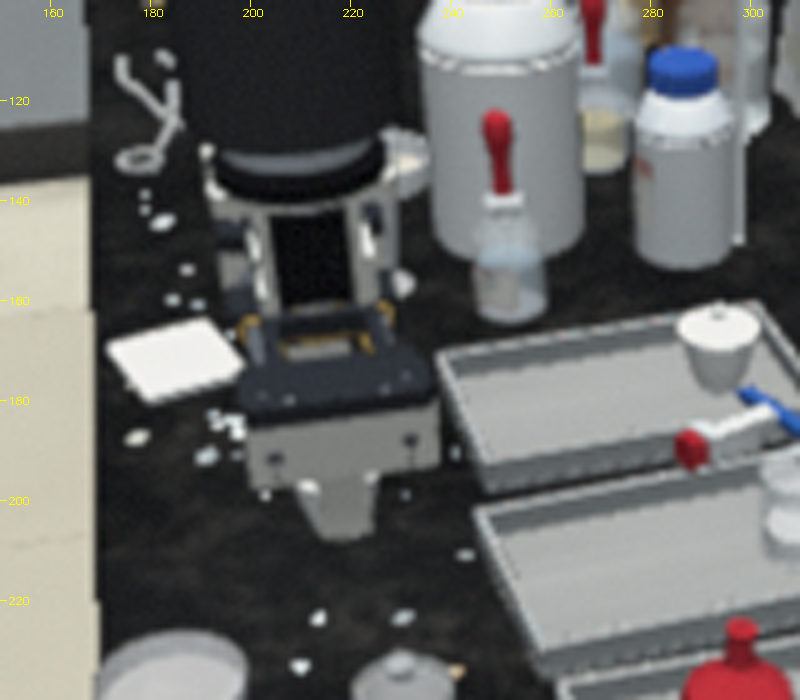

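```bash
python3 - <<'E'
from ov import *
t=load('top0');s=load('side0')
print(tri([(t,104,213.5),(s,249,124)]),at(s,257,155,0))
print(at(s,229,156,0), tri([(t,86,251),(s,226,135)]))
E
```

```text
(array([0.54165612, 0.50280109, 0.11784443]), [np.float64(0.000575377091860762), np.float64(0.0005753770918609021)]) [0.56595387 0.53771806 0.        ]
[0.48187511 0.55365384 0.        ] (array([0.47742625, 0.55811472, 0.06773056]), [np.float64(0.0019634800265555963), np.float64(0.001963480026555735)])
```

Call:
drive_tool(moves=[[0,0,-0.2,0,0,0],[-0.05,-0.05,-0.4,0,0,-0.1],[-0.2,-0.2,-0.483,0,0,-0.22],[-0.36,-0.36,-0.483,0,0,-0.34],[-0.52,-0.52,-0.483,0,0,-0.46],[-0.68,-0.69,-0.483,0,0,-0.58],[-0.8,-0.81,-0.483,0,0,-0.7],[-0.857,-0.872,-0.483,0,0,-0.749]])

```text
clock: 12.1
tool_pos: [0.5482, 0.3691, 0.119]
orientation: [179.7, -0.1, -44.8]
force: [0.8, -0.1, -0.1]
opening: 0.0412
```

```bash
python3 g.py .547 .368 .035 -45; python3 - <<'E'
from ov import *
s=snap('side',8);w=snap('wrist',8)
crop(s,200,40,360,180,5,'s8')
E
```

```text
12.1 [0.5482 0.3691 0.119 ] [ 1.797e+02 -1.000e-01 -4.480e+01] 0.04120195346568825 F [ 0.81 -0.11 -0.15]
move [-0.001  0.008  0.56 ] [ 0.005 -0.001  0.004]
```

View pics/s8.png

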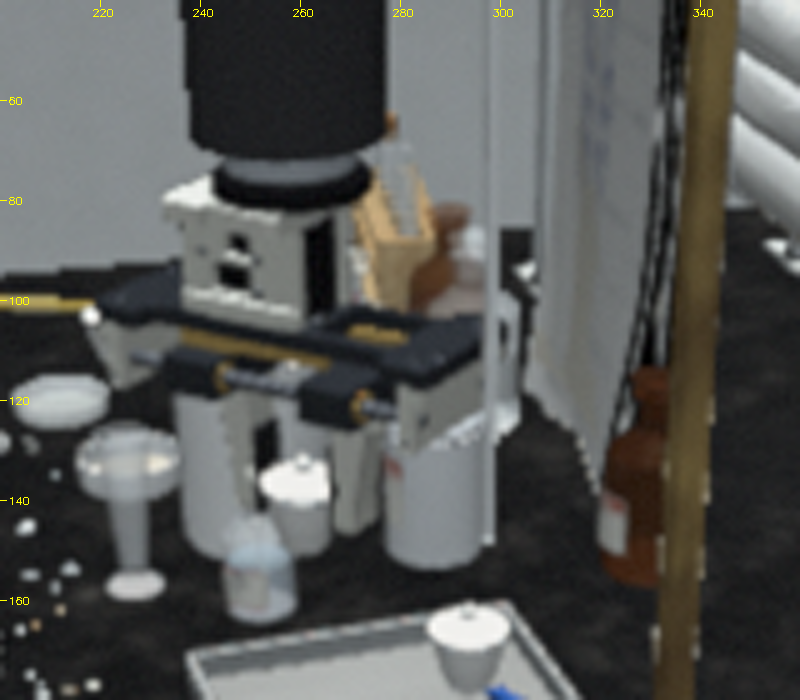

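View pics/wrist8.png

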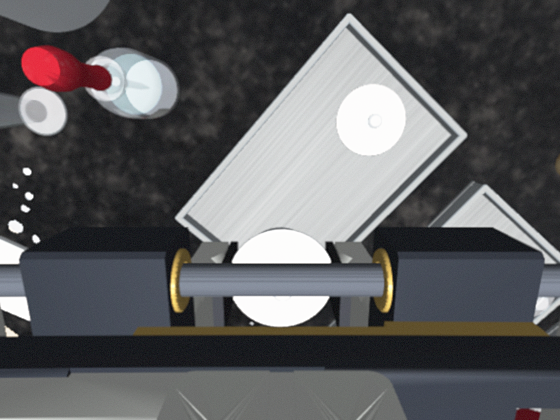

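Call:
drive_tool(moves=[[0,0.008,0.12,0,0,0],[0,0.008,0.26,0,0,0],[0,0.008,0.4,0,0,0],[0,0.008,0.5,0,0,0],[0,0.008,0.56,0,0,0],[0,0.008,0.59,0,0,0],[0,0.008,0.62,0,0,0],[0,0.008,0.64,0,0,0]])

```text
clock: 13.0
tool_pos: [0.5469, 0.3676, 0.0231]
orientation: [179.8, -0.1, -45.0]
force: [0.2, 0.2, -0.6]
opening: 0.0414
```

Call:
drive_tool(moves=[[0,0,0,0,0,0],[0,0,0,0,0,0]])

```text
clock: 13.2
tool_pos: [0.5472, 0.3679, 0.0236]
orientation: [179.8, -0.1, -45.0]
force: [-1.0, 0.9, 0.2]
opening: 0.0412
```

Not yet down; 3.5 mm to go.

Call:
drive_tool(moves=[[0,0,0.007,0,0,0],[0,0,0.014,0,0,0],[0,0,0.018,0,0,0],[0,0,0.018,0,0,0]])

```text
clock: 13.6
tool_pos: [0.5471, 0.3678, 0.0208]
orientation: [179.8, -0.1, -45.0]
force: [0.6, -0.3, 0.5]
opening: 0.0415
```

Call:
drive_tool(moves=[[0,0,0.004,0,0,0],[0,0,0.008,0,0,0],[0,0,0.008,0,0,0]])

```text
clock: 13.9
tool_pos: [0.5473, 0.3681, 0.02]
orientation: [179.8, -0.1, -45.0]
force: [-0.4, 0.3, 2.6]
opening: 0.0412
```

Call:
drive_tool(moves=[[0,0,0.004,0,0,0],[0,0,0.004,0,0,0]])

```text
clock: 14.1
tool_pos: [0.5475, 0.3683, 0.0199]
orientation: [179.9, -0.1, -45.0]
force: [-1.1, -0.3, 4.1]
opening: 0.0411
```

Call:
drive_tool(moves=[[0,0,0,0,0,0],[0,0,0,0,0,0],[0,0,0,0,0,0],[0,0,0,0,0,0]], fingers=0.45)

```text
clock: 14.5
tool_pos: [0.5474, 0.3682, 0.0197]
orientation: [179.9, -0.1, -45.0]
force: [0.6, 0.0, 0.1]
opening: 0.0623
```

Call:
drive_tool(moves=[[0,0,-0.1,0,0,0],[0,0,-0.25,0,0,0],[0,0,-0.45,0,0,0],[0,0,-0.7,0,0,0],[0,0,-0.85,0,0,0],[0,0,-0.85,0,0,0]])

```text
clock: 15.1
tool_pos: [0.5494, 0.3701, 0.1529]
orientation: [-179.7, -0.1, -44.9]
force: [-0.7, -0.7, -0.1]
opening: 0.0636
```

```bash
python3 g.py .49 .24 .14 -90; python3 - <<'E'
from ov import *
s=snap('side',9)
crop(s,200,100,360,220,5,'s9')
E
```

```text
15.1 [0.5494 0.3701 0.1529] [-1.797e+02 -1.000e-01 -4.490e+01] 0.06356383134331614 F [-0.67 -0.71 -0.06]
move [0.332 0.894 0.082] [-0.006  0.     0.751]
```

View pics/s9.png

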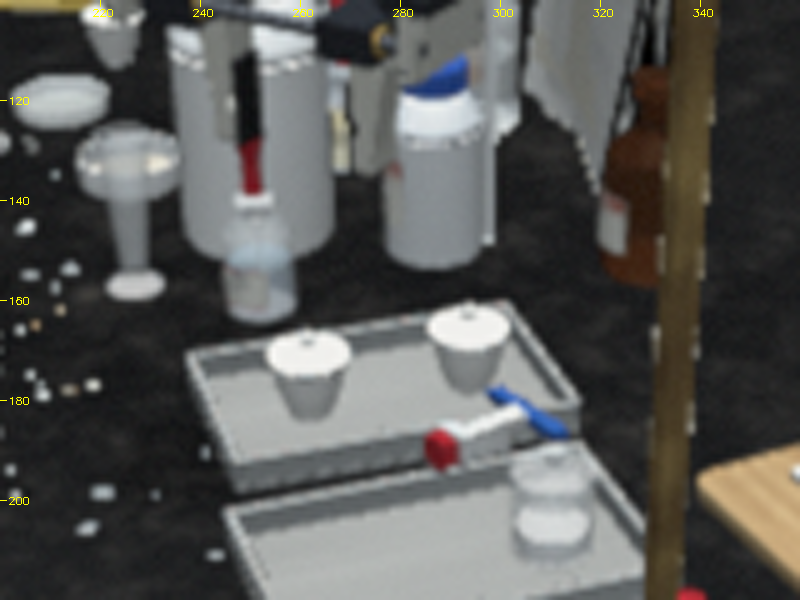

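Crucible stands in its tray. Next: weighing_1.

Call:
drive_tool(moves=[[0.06,0.16,0.02,0,0,0.12],[0.12,0.32,0.04,0,0,0.25],[0.18,0.5,0.05,0,0,0.38],[0.24,0.66,0.06,0,0,0.51],[0.3,0.8,0.07,0,0,0.64],[0.332,0.894,0.08,0,0,0.751],[0.332,0.894,0.08,0,0,0.751]], fingers=1)

```text
clock: 15.85
tool_pos: [0.4875, 0.2373, 0.1378]
orientation: [-179.9, -0.0, -90.2]
force: [0.4, 0.8, -0.1]
opening: 0.0878
```

```bash
python3 g.py .4275 .0955 .13 -90
```

```text
15.85 [0.4875 0.2373 0.1378] [-179.9   -0.   -90.2] 0.08780890782979406 F [ 0.36  0.76 -0.1 ]
move [0.947 0.396 0.052] [-0.001 -0.    -0.004]
```

Call:
drive_tool(moves=[[0.2,0.08,0.01,0,0,0],[0.4,0.17,0.02,0,0,0],[0.6,0.25,0.03,0,0,0],[0.8,0.33,0.04,0,0,0],[0.92,0.39,0.05,0,0,0],[0.947,0.396,0.052,0,0,0],[0.947,0.396,0.052,0,0,0]])

```text
clock: 16.55
tool_pos: [0.428, 0.0956, 0.1303]
orientation: [-179.9, -0.0, -90.2]
force: [1.4, -0.2, -0.7]
opening: 0.0873
```

```bash
python3 - <<'E'
from ov import *
w=snap('wrist',10)
over(w,[(.4275,.0955,0,W),(.424,-.034,0,W)],0,0,560,420,1,'w10')
E
python3 g.py .4275 .0955 .021 -90
```

```text
16.6 [0.4283 0.0961 0.1303] [-179.9    0.   -90.2] 0.08705606677933722 F [0.35 0.62 0.35]
move [0.004 0.007 0.729] [-0.002  0.    -0.003]
```

View pics/w10.png

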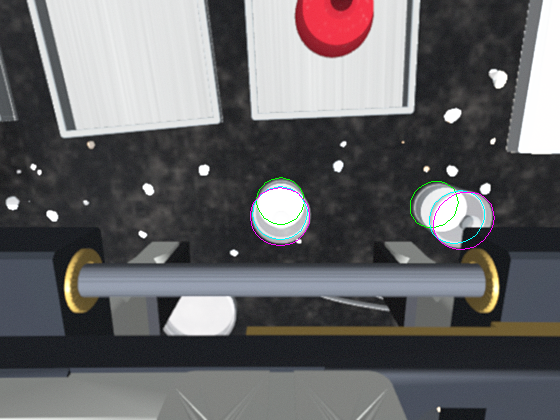

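Call:
drive_tool(moves=[[0,0.005,0.15,0,0,0],[0,0.005,0.3,0,0,0],[0,0.005,0.46,0,0,0],[0,0.005,0.6,0,0,0],[0,0.005,0.69,0,0,0],[0,0.005,0.729,0,0,0],[0,0.005,0.729,0,0,0]])

```text
clock: 17.3
tool_pos: [0.4279, 0.0966, 0.0203]
orientation: [-180.0, -0.1, -90.1]
force: [-0.8, 0.6, -0.1]
opening: 0.0878
```

Call:
drive_tool(moves=[[0,0,0,0,0,0],[0,0,0,0,0,0],[0,0,0,0,0,0],[0,0,0,0,0,0],[0,0,0,0,0,0],[0,0,0,0,0,0],[0,0,0,0,0,0]], fingers=-1)

```text
clock: 18.0
tool_pos: [0.4279, 0.0966, 0.0204]
orientation: [-180.0, -0.1, -90.1]
force: [0.3, 0.0, 0.7]
opening: 0.0397
```

Call:
drive_tool(moves=[[0,0,-0.03,0,0,0],[0,0,-0.1,0,0,0],[0,0,-0.25,0,0,0],[0,0,-0.45,0,0,0],[0,0,-0.65,0,0,0],[0,0,-0.65,0,0,0]])

```text
clock: 18.6
tool_pos: [0.4301, 0.098, 0.1218]
orientation: [-179.6, 0.2, -90.1]
force: [0.3, 0.6, 0.1]
opening: 0.0397
```

```bash
python3 - <<'E'
from ov import *
s=snap('side',11)
crop(s,170,120,330,260,5,'s11')
E
python3 g.py .580 .2085 .125 -85.3
```

```text
18.65 [0.429  0.0975 0.1199] [-1.797e+02  1.000e-01 -9.010e+01] 0.03937745371877024 F [ 0.2  -0.01 -1.28]
move [-0.743 -1.005 -0.028] [-0.004  0.002 -0.081]
```

View pics/s11.png

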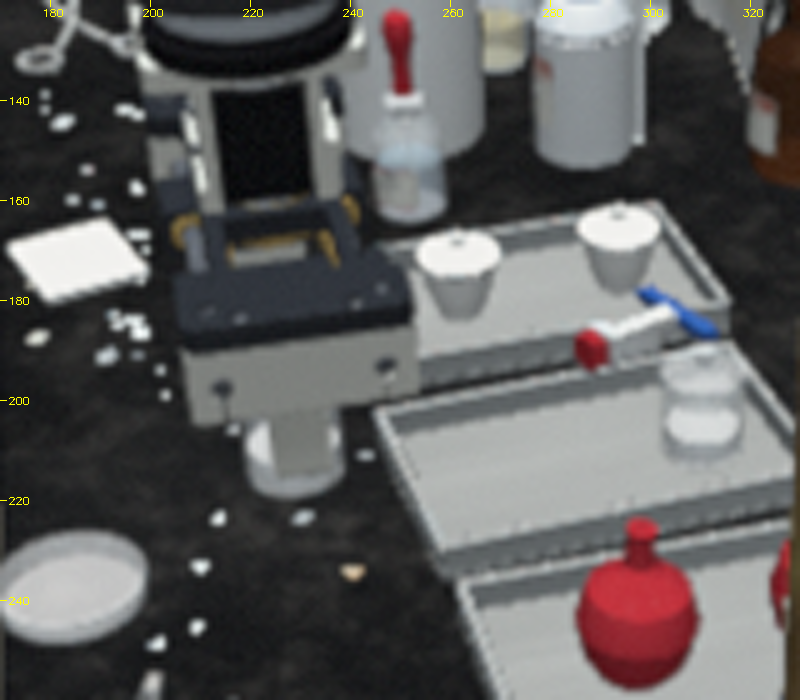

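Call:
drive_tool(moves=[[-0.12,-0.16,0,0,0,0],[-0.25,-0.33,-0.02,0,0,-0.02],[-0.38,-0.5,-0.03,0,0,-0.04],[-0.5,-0.67,-0.03,0,0,-0.06],[-0.62,-0.83,-0.03,0,0,-0.08],[-0.7,-0.95,-0.03,0,0,-0.081],[-0.743,-1.0,-0.03,0,0,-0.081],[-0.743,-1.0,-0.03,0,0,-0.081]])

```text
clock: 19.45
tool_pos: [0.5792, 0.2087, 0.1237]
orientation: [-179.9, 0.0, -85.3]
force: [-0.1, -0.1, -0.2]
opening: 0.0398
```

```bash
python3 g.py .580 .2085 .0265 -85.3
python3 - <<'E'
from ov import *
s=snap('wrist',12)
E
```

```text
19.45 [0.5792 0.2087 0.1237] [-179.9    0.   -85.3] 0.03984266151291913 F [-0.13 -0.13 -0.17]
move [ 0.002 -0.004  0.648] [-0.002  0.     0.   ]
```

View pics/wrist12.png

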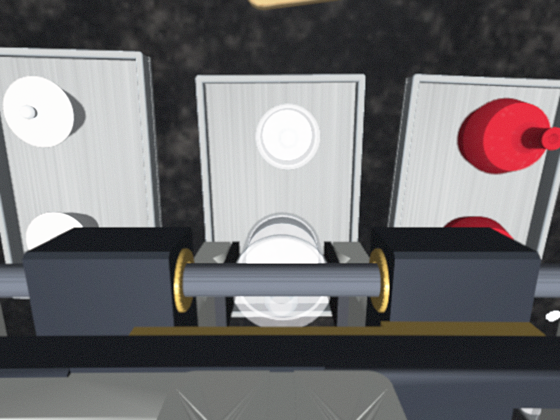

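Call:
drive_tool(moves=[[0,0,0.12,0,0,0],[0,0,0.26,0,0,0],[0,0,0.4,0,0,0],[0,0,0.52,0,0,0],[0,0,0.6,0,0,0],[0,0,0.63,0,0,0],[0,0,0.65,0,0,0],[0,0,0.65,0,0,0]])

```text
clock: 20.3
tool_pos: [0.5787, 0.2083, 0.0269]
orientation: [-179.8, 0.0, -85.3]
force: [-0.2, 0.5, -0.3]
opening: 0.0398
```

Call:
drive_tool(moves=[[0,0,0.005,0,0,0],[0,0,0.01,0,0,0],[0,0,0.015,0,0,0],[0,0,0.015,0,0,0]])

```text
clock: 20.7
tool_pos: [0.5788, 0.2083, 0.0247]
orientation: [-179.8, 0.0, -85.3]
force: [0.4, -0.0, -0.4]
opening: 0.0395
```

Call:
drive_tool(moves=[[0,0,0.005,0,0,0],[0,0,0.009,0,0,0],[0,0,0.009,0,0,0]])

```text
clock: 21.0
tool_pos: [0.5788, 0.2083, 0.0234]
orientation: [-179.8, 0.0, -85.3]
force: [0.4, 0.2, -0.2]
opening: 0.0397
```

Call:
drive_tool(moves=[[0,0,0.004,0,0,0],[0,0,0.004,0,0,0]])

```text
clock: 21.2
tool_pos: [0.5789, 0.2083, 0.0233]
orientation: [-179.8, 0.0, -85.3]
force: [-0.6, -0.6, 5.5]
opening: 0.0395
```

Call:
drive_tool(moves=[[0,0,0,0,0,0],[0,0,0,0,0,0],[0,0,0,0,0,0],[0,0,0,0,0,0]], fingers=0.35)

```text
clock: 21.6
tool_pos: [0.5789, 0.2083, 0.0232]
orientation: [-179.8, 0.0, -85.3]
force: [-0.0, 0.1, -0.2]
opening: 0.0581
```

Call:
drive_tool(moves=[[0,0,-0.1,0,0,0],[0,0,-0.25,0,0,0],[0,0,-0.45,0,0,0],[0,0,-0.7,0,0,0],[0,0,-0.8,0,0,0],[0,0,-0.8,0,0,0]])

```text
clock: 22.2
tool_pos: [0.5799, 0.209, 0.1463]
orientation: [-179.5, 0.2, -85.3]
force: [0.0, 0.1, -0.5]
opening: 0.059
```

```bash
python3 - <<'E'
from ov import *
s=snap('side',13)
crop(s,170,120,370,270,4,'s13')
E
python3 g.py .45 .12 .14 90;python3 g.py .45 .12 .14 -30;
```

```text
22.25 [0.579  0.2086 0.1443] [-1.797e+02  1.000e-01 -8.530e+01] 0.058948072714168236 F [-0.79 -0.06 -1.  ]
move [0.518 0.906 0.023] [-0.003 -0.008 -2.921]
22.25 [0.579  0.2086 0.1443] [-1.797e+02  1.000e-01 -8.530e+01] 0.058948072714168236 F [-0.79 -0.06 -1.  ]
move [0.518 0.906 0.023] [-0.006 -0.001 -0.921]
```

View pics/s13.png

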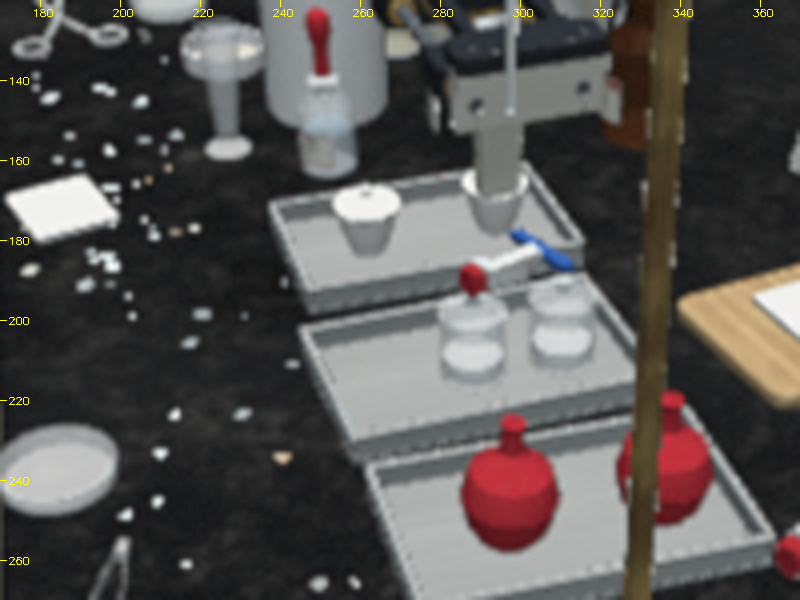

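Call:
drive_tool(moves=[[0.05,0.1,0,0,0,0.13],[0.1,0.2,0,0,0,0.26],[0.15,0.3,0,0,0,0.4],[0.2,0.4,0,0,0,0.54],[0.2,0.5,0,0,0,0.68],[0.2,0.6,0,0,0,0.82],[0.2,0.7,0,0,0,0.96],[0.2,0.7,0,0,0,1.0]], fingers=1)

```text
clock: 23.05
tool_pos: [0.4745, 0.1691, 0.1424]
orientation: [-180.0, 0.2, -145.6]
force: [0.4, -0.2, 0.8]
opening: 0.0878
```

Call:
drive_tool(moves=[[0,0,0,0,0,0.13],[0,0,0,0,0,0.26],[0,0,0,0,0,0.4],[0,0,0,0,0,0.54],[0,0,0,0,0,0.68],[0,0,0,0,0,0.82],[0,0,0,0,0,0.96],[0,0,0,0,0,1.0]])

```text
clock: 23.85
tool_pos: [0.4737, 0.1686, 0.141]
orientation: [180.0, 0.0, 154.1]
force: [0.2, 0.0, 0.3]
opening: 0.0874
```

```bash
python3 g.py .43 .09 .14 90; python3 -c "
from plant import sensors;print(sensors.get_obs()['joint_pos'])"
```

```text
23.85 [0.4737 0.1686 0.141 ] [180.    0.  154.1] 0.08738371137030881 F [0.17 0.01 0.33]
move [ 0.033 -0.598  0.006] [1.000e-03 0.000e+00 1.068e+00]
[ 4.20313238e+01  8.68947930e+00 -2.76206642e+01  2.72436541e-02
 -5.36610935e+01 -6.79654245e+01]
```

Call:
drive_tool(moves=[[0,-0.1,0,0,0,0.13],[0.01,-0.2,0,0,0,0.26],[0.02,-0.3,0,0,0,0.4],[0.03,-0.4,0,0,0,0.54],[0.03,-0.5,0,0,0,0.68],[0.03,-0.6,0,0,0,0.82],[0.03,-0.6,0,0,0,0.96],[0.03,-0.6,0,0,0,1.0]])

```text
clock: 24.65
tool_pos: [0.4294, 0.0887, 0.1399]
orientation: [-179.9, 0.0, 93.7]
force: [0.6, 1.1, 0.6]
opening: 0.0875
```

```bash
python3 g.py .424 -.034 .10 90
```

```text
24.65 [0.4294 0.0887 0.1399] [-179.9    0.    93.7] 0.08753106233559498 F [0.62 1.1  0.55]
move [-0.814 -0.089  0.267] [-0.001  0.001  0.062]
```

Call:
drive_tool(moves=[[-0.15,-0.02,0.06,0,0,0.02],[-0.32,-0.04,0.12,0,0,0.04],[-0.48,-0.06,0.18,0,0,0.06],[-0.64,-0.08,0.24,0,0,0.06],[-0.76,-0.085,0.26,0,0,0.06],[-0.814,-0.089,0.267,0,0,0.06],[-0.814,-0.089,0.267,0,0,0.06]])

```text
clock: 25.35
tool_pos: [0.4232, -0.0348, 0.0991]
orientation: [-179.8, 0.1, 90.0]
force: [0.1, -0.2, -0.3]
opening: 0.0873
```

```bash
python3 - <<'E'
from ov import *
w=snap('wrist',14);s=snap('side',14);t=snap('top',14)
over(w,[(.424,-.034,0,W)],0,0,560,420,1,'w14')
crop(s,170,80,370,270,4,'s14')
E
python3 g.py .424 -.034 .0204 90
```

```text
25.5 [ 0.4241 -0.0335  0.0999] [-179.9    0.    90.1] 0.08714914458735507 F [ 0.35  0.15 -0.28]
move [-0.003 -0.     0.53 ] [-0.001  0.001  0.002]
```

View pics/w14.png

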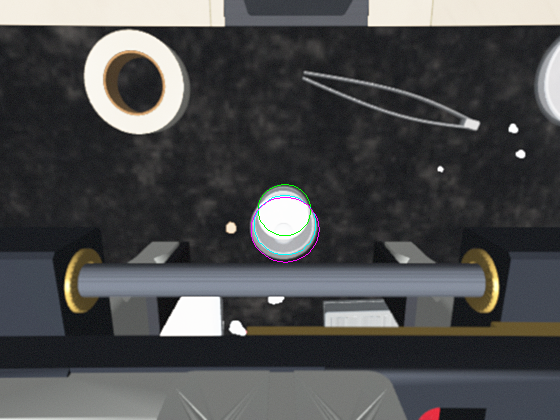

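View pics/s14.png

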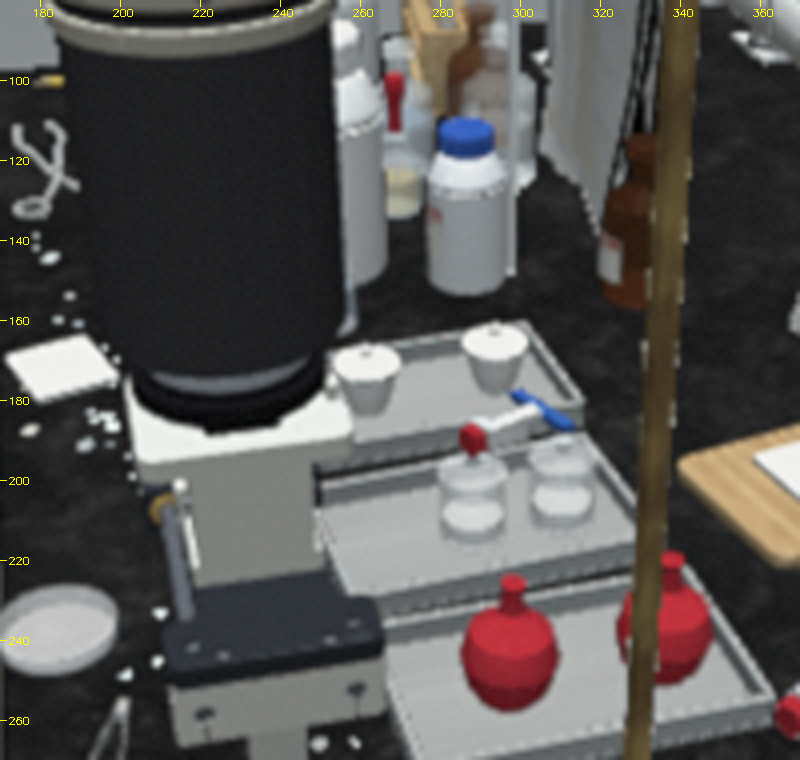

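View pics/top14.png

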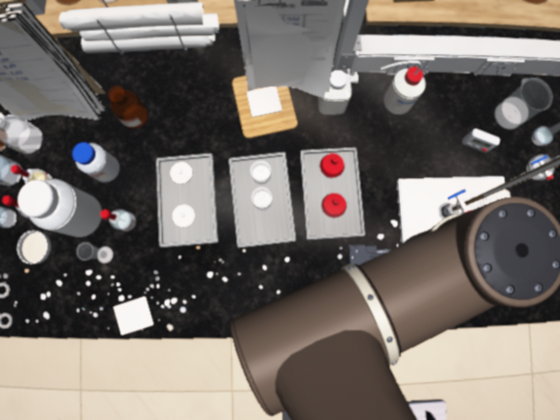

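Call:
drive_tool(moves=[[0,0,0.12,0,0,0],[0,0,0.26,0,0,0],[0,0,0.38,0,0,0],[0,0,0.47,0,0,0],[0,0,0.52,0,0,0],[0,0,0.53,0,0,0],[0,0,0.53,0,0,0]])

```text
clock: 26.2
tool_pos: [0.4243, -0.0332, 0.0206]
orientation: [-179.9, 0.0, 90.2]
force: [-0.6, 0.2, 0.9]
opening: 0.0876
```

Call:
drive_tool(moves=[[0,0,0,0,0,0],[0,0,0,0,0,0],[0,0,0,0,0,0],[0,0,0,0,0,0],[0,0,0,0,0,0],[0,0,0,0,0,0],[0,0,0,0,0,0]], fingers=-1)

```text
clock: 26.9
tool_pos: [0.4243, -0.0332, 0.0207]
orientation: [-179.9, 0.0, 90.2]
force: [-0.0, 0.3, 0.3]
opening: 0.0399
```

Call:
drive_tool(moves=[[0,0,-0.03,0,0,0],[0,0,-0.1,0,0,0],[0,0,-0.25,0,0,0],[0,0,-0.42,0,0,0],[0,0,-0.5,0,0,0],[0,0,-0.5,0,0,0]])

```text
clock: 27.5
tool_pos: [0.4255, -0.0328, 0.0975]
orientation: [179.8, -0.0, 90.2]
force: [0.2, -0.1, -0.8]
opening: 0.04
```

```bash
python3 - <<'E'
from ov import *
s=snap('side',15)
crop(s,170,130,370,310,4,'s15')
E
python3 g.py .4537 .08 .11 90;python3 g.py .523 .204 .11 94.7
```

```text
27.55 [ 0.4248 -0.0329  0.0964] [179.9  -0.   90.2] 0.04004227234330238 F [ 0.55 -0.3  -0.48]
move [ 0.752  0.195 -0.09 ] [ 0.001 -0.     0.003]
27.55 [ 0.4248 -0.0329  0.0964] [179.9  -0.   90.2] 0.04004227234330238 F [ 0.55 -0.3  -0.48]
move [ 1.578  0.66  -0.09 ] [ 0.001 -0.    -0.076]
```

View pics/s15.png

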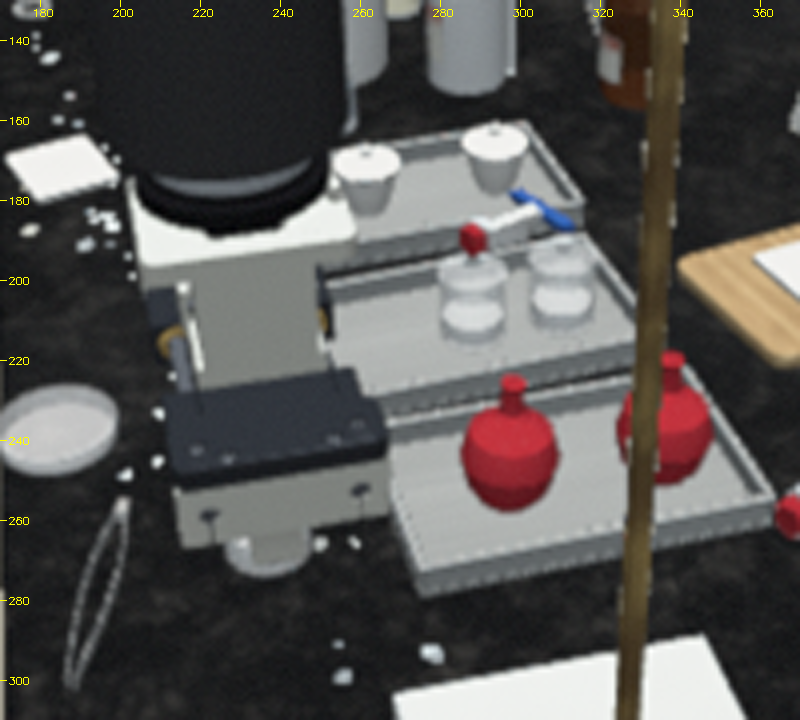

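Call:
drive_tool(moves=[[0.1,0,-0.04,0,0,0],[0.25,0,-0.09,0,0,0],[0.4,0.05,-0.1,0,0,0],[0.55,0.1,-0.1,0,0,0],[0.7,0.16,-0.1,0,0,0],[0.85,0.22,-0.1,0,0,-0.03],[0.95,0.26,-0.1,0,0,-0.05],[0.95,0.26,-0.1,0,0,-0.05]])

```text
clock: 28.35
tool_pos: [0.4637, 0.1109, 0.1105]
orientation: [180.0, 0.0, 93.3]
force: [1.2, 0.1, -0.2]
opening: 0.04
```

```bash
python3 g.py .523 .204 .11 94.7
```

```text
28.35 [0.4637 0.1109 0.1105] [180.    0.   93.3] 0.040013138254489544 F [ 1.23  0.14 -0.17]
move [0.597 0.43  0.003] [ 0.     0.001 -0.024]
```

Call:
drive_tool(moves=[[0.14,0.1,0,0,0,0],[0.28,0.2,0,0,0,-0.01],[0.42,0.3,0,0,0,-0.02],[0.54,0.39,0,0,0,-0.024],[0.597,0.43,0,0,0,-0.024],[0.597,0.43,0,0,0,-0.024]])

```text
clock: 28.95
tool_pos: [0.523, 0.204, 0.1097]
orientation: [-179.9, 0.1, 94.7]
force: [-1.0, -0.5, 0.1]
opening: 0.0396
```

```bash
python3 g.py .523 .204 .0265 94.7;python3 - <<'E'
from ov import *
s=snap('side',16);snap('wrist',16)
crop(s,210,130,370,270,5,'s16')
E
```

```text
28.95 [0.523  0.204  0.1097] [-1.799e+02  1.000e-01  9.470e+01] 0.03958993265970677 F [-1.04 -0.5   0.14]
move [0.001 0.001 0.555] [-0.001  0.001  0.   ]
```

View pics/s16.png

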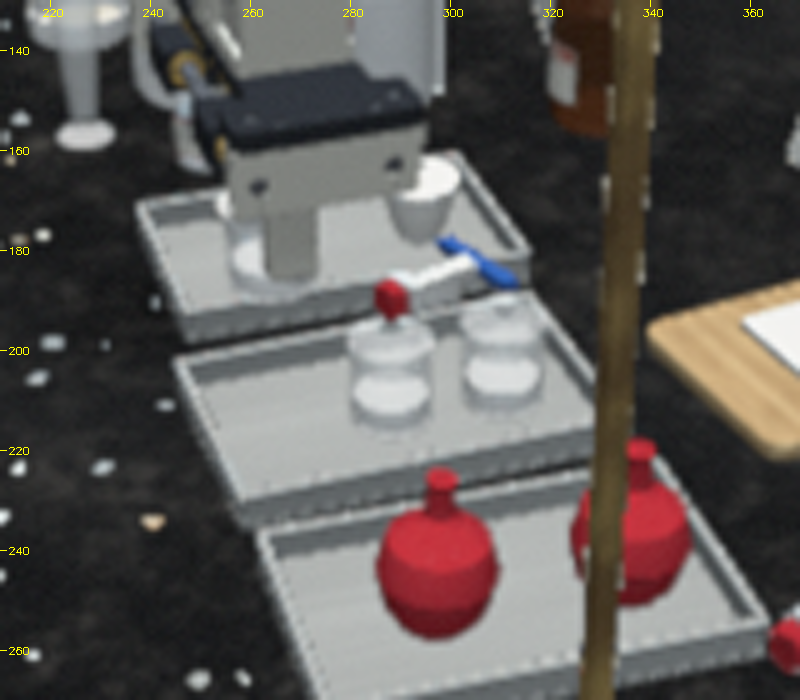

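View pics/wrist16.png

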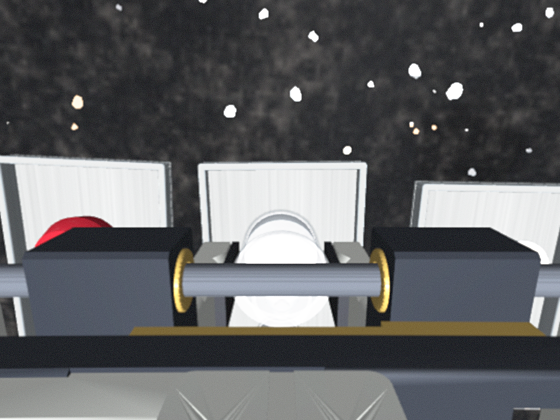

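Call:
drive_tool(moves=[[0,0,0.1,0,0,0],[0,0,0.22,0,0,0],[0,0,0.34,0,0,0],[0,0,0.44,0,0,0],[0,0,0.51,0,0,0],[0,0,0.54,0,0,0],[0,0,0.556,0,0,0],[0,0,0.556,0,0,0]])

```text
clock: 29.85
tool_pos: [0.5221, 0.2027, 0.0268]
orientation: [-179.9, 0.1, 94.7]
force: [-0.0, 0.1, 0.3]
opening: 0.0402
```

Call:
drive_tool(moves=[[0,0,0.005,0,0,0],[0,0,0.01,0,0,0],[0,0,0.013,0,0,0],[0,0,0.013,0,0,0]])

```text
clock: 30.25
tool_pos: [0.5221, 0.2028, 0.025]
orientation: [-179.9, 0.1, 94.7]
force: [0.9, 0.7, 0.2]
opening: 0.0398
```

Call:
drive_tool(moves=[[0,0,0.004,0,0,0],[0,0,0.007,0,0,0],[0,0,0.007,0,0,0]])

```text
clock: 30.55
tool_pos: [0.5221, 0.2028, 0.0239]
orientation: [-179.9, 0.1, 94.7]
force: [-0.6, -0.8, -0.3]
opening: 0.0396
```

Call:
drive_tool(moves=[[0,0,0.004,0,0,0],[0,0,0.006,0,0,0],[0,0,0.006,0,0,0]])

```text
clock: 30.85
tool_pos: [0.5224, 0.2028, 0.0236]
orientation: [-180.0, 0.1, 94.7]
force: [-0.5, -0.7, 6.6]
opening: 0.0396
```

Contact with the floor; release and retreat.

Call:
drive_tool(moves=[[0,0,0,0,0,0],[0,0,0,0,0,0],[0,0,0,0,0,0],[0,0,0,0,0,0]], fingers=0.35)

```text
clock: 31.25
tool_pos: [0.5224, 0.2028, 0.0235]
orientation: [-180.0, 0.1, 94.7]
force: [-0.2, 0.3, 1.0]
opening: 0.0586
```

Call:
drive_tool(moves=[[0,0,-0.1,0,0,0],[0,0,-0.25,0,0,0],[0,0,-0.45,0,0,0],[0,0,-0.7,0,0,0],[0,0,-0.95,0,0,0],[0,0,-1.0,0,0,0],[0,0,-1.0,0,0,0]])

```text
clock: 31.95
tool_pos: [0.5231, 0.2036, 0.1751]
orientation: [179.9, -0.0, 94.7]
force: [-0.1, 0.5, -0.1]
opening: 0.0591
```

```bash
python3 - <<'E'
from ov import *
obs=[(.5473,.3682,.003,C),(.5615,.0603,.003,B),(.5788,.2083,.003,W),(.5224,.2028,.003,W),(.637,.375,.003,C),(.636,.2085,.003,W),(.6465,.0605,.003,B)]
s=snap('side',17);t=snap('top',17)
over(s,obs,220,150,370,280,5,'s17');over(t,obs,145,140,405,320,3,'t17')
E
```

```text
(no output)
```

View pics/s17.png

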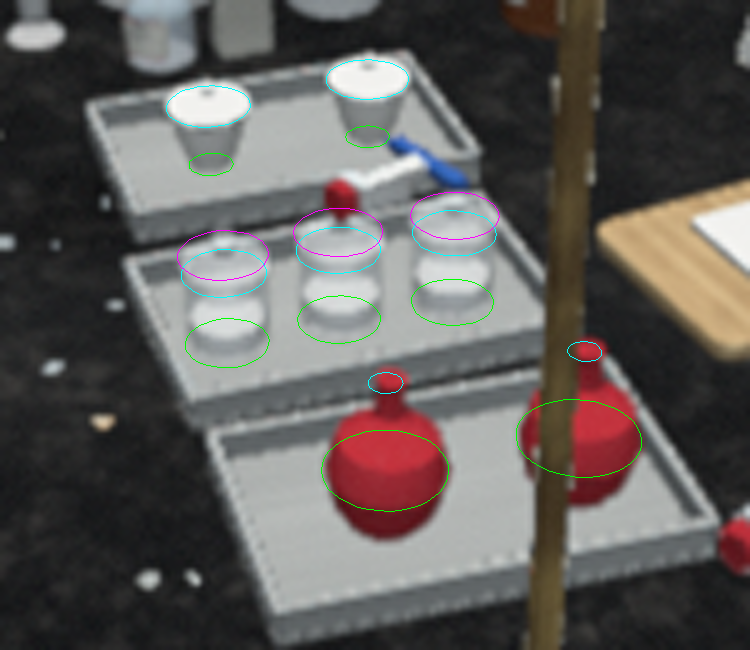

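View pics/t17.png

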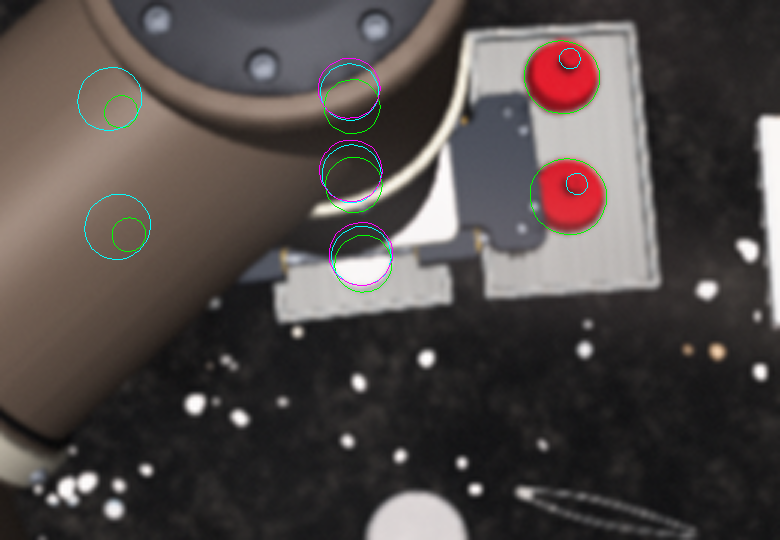

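Call:
drive_tool(moves=[[0,0,0,0,0,0],[0,0,0,0,0,0],[0,0,0,0,0,0]])

```text
clock: 32.35
tool_pos: [0.5215, 0.2024, 0.1714]
orientation: [-179.8, 0.2, 94.7]
force: [0.1, 0.2, -0.7]
opening: 0.0593
```

```bash
python3 -c "
from plant import ticket;print(ticket.close_job())"
```

```text
the job is handed in; nothing more can be done
None
```

I put all four loose pieces into their own kind's tray and handed the job in at about 32 s of the 96 s allowed. That is the bulb, the crucible and both weighing bottles. Each was lowered until it touched the tray floor (upward force of 4 to 10 N) before I opened the fingers.

- **Placement:** in the final side picture all four stand upright on their tray floors, within about 3 mm of where I aimed. The three pieces already in the trays stand where they were at the start.
- **Robot:** the fingers were open and empty, the TCP was about 0.17 m above the bench, and the tool force was close to zero.
- **Not checked:** in the final top picture the arm hid the crucible tray and most of the weighing tray. Those pieces were confirmed only in the side view at the end. The job report gives no verdict.

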